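# Pack and wedge a lute neck block in the clamping cradle

## Task

Set up the lute's neck block for a dry clamping run: stand the three sound full-length blanks in the cradle, packed side by side against its straight cork-faced fence in the order dark, pale, dark, upright, touching and with their ends in line with the fence. Then press the blue wedge down firmly into the gap left in front of the leaning fence, sloping side (white stripe) to that fence, so that the row is locked tight. Leave the dark blank with the red cross and the short pale offcut where they are, and do not disturb the glue bottle, the plane or the mallet.

Things in the scene. Friction and masses are not known exactly. Their poses are not given: they have to be found in the camera images.
- dark_a_mid (a point): First sound dark walnut blank (the two are alike), unmarked upright block: 52 (x, length) x 22 (y, thickness) x 44 mm tall (z). Loose, about 36 g, standing on the green mat (3 mm thick), length within 0.7 rad of world x. Point: its centre, 22 mm above its underside. Grip it across the 52 mm length: in the row its 22 mm faces touch the neighbours.
- dark_b_mid (a point): Second sound dark walnut blank (the two are alike), unmarked upright block: 52 (x, length) x 22 (y, thickness) x 44 mm tall (z). Loose, about 36 g, standing on the green mat (3 mm thick), length within 0.7 rad of world x. Point: its centre, 22 mm above its underside. Grip it across the 52 mm length: in the row its 22 mm faces touch the neighbours.
- pale_mid (a point): Full-length pale maple blank, plain upright block: 52 (x, length) x 22 (y, thickness) x 44 mm tall (z). Loose, about 38 g, standing on the green mat (3 mm thick), length within 0.7 rad of world x. Point: its centre, 22 mm above its underside. Grip it across the 52 mm length.
- wedge_mid (a point): Blue wedge, loose, upright on its foot on the mat, x within 0.7 rad of world x: 62 long (x, grip across this), 52 mm tall; +y face upright, 12.5 mm from the point; -y face slopes out 1 in 4 (y -5.5 at foot, -18 at top), white stripe on top on that side. Point: 26 mm above foot. Slips in to cradle z 55; pressed with 15-22 N it jams at y -33, z 51-53, top 18 above blanks.
- cradle: Clamping cradle; x within 0.5 rad of world x, row along y. Origin on the bench. Floor at z 15 mm, board 92 x 172. Two grey fences, 52 wide (x 0 at middle), 44 above floor: fixed one, upright cork face at y +45 (gives under load); leaning one, face y -35.5 at floor to -46.5 at top. Packed: y +34, +12, -10, z 37; wedge gap beyond, upright side to blank. Side rails at x +-38 to 45, 5 high.
- dark_crossed_mid (a point): Rejected dark walnut blank, same size as the sound ones (52 x 22 x 44 mm) but with a broad red crayon cross on its top and sides: stays where it is. Point: its centre, 22 mm above its underside.
- pale_short_mid (a point): Short pale maple offcut, 30 x 22 x 44 mm, clearly shorter than the full-length blank: stays where it is. Point: its centre, 22 mm above its underside.
- glue: White glue bottle with orange cap, 54 mm diameter, 150 mm tall, standing on the bench; not needed. Origin: centre of its underside.
- plane: Block plane, dark steel with brass knob, 46 x 150 mm, 45 mm tall, lying on the bench; not needed. Origin: centre of its underside.
- mallet: Wooden mallet lying on the bench, 215 mm long along its x, 48 mm tall, head at +x; not needed. Origin: on the bench under the handle.
Mind the look-alikes: they are no part of the job. What is shaped like the part that bears pale_mid but purple is not meant.

How it is judged:
By the outcome, as a careful person would: the job done as asked, in the order asked, and still so for the second after the job is handed in, with the robot touching nothing.
It also fails if it takes over 120 s, if anything falls off the work surface, if the arm or the gripper's body presses on something with over 40 N, if the wrist force passes 120 N, or if a joint passes its speed limit or range.

## Robot

A 6-joint arm with a two-finger parallel gripper is mounted at the origin on the work surface. World frame = base frame: x ahead of the robot, y to its left, z up, the work surface at z = 0. Lengths are in m, angles in rad, forces in N, time in s.
With the tool pointing down it reaches from about 0.35 to 0.775 m from the base axis. Payload 5.5 kg.
Tool frame: the origin (TCP) lies between the finger pads; the fingertips stand 19 mm ahead of it and the grasp point (between the pads) is the TCP (env.tcp_to_tips is the distance from the TCP to the fingertips, in m); z points along the fingers, y is the direction in which the jaws open and shut (so a half turn about z gives the same grasp; the last joint's range is limited). The gripper opens to 85 mm and grips with 20 to 120 N. Pads are 22 mm wide; open, the fingers measure 114 mm over their backs; the gripper's body (76 mm by 85 mm) begins 54 mm behind the grasp point. The pads swing forward as they close: fully open they stand 13 mm farther back than shut.
Start: joints at [0.993, 0.313, 0.046, 1.304, 0, 1.431], TCP at [0.244, 0.521, 0.25] pointing down, gripper open.
Joint ranges: [-2.76, 2.76], [-0.86, 1.69], [-1.03, 1.26], [-2.2, 2.34], [-1.47, 1.5], [-3.14, 3.14]. Speed limits (rad/s): [2.57, 2.57, 3.14, 3.14, 3.14, 3.14].

## Interface

Orientations are given as a unit quaternion [w, x, y, z].
In Python, from workcell import env, eyes, job gives the robot as it stands. The module is installed in compiled form; this text tells all that it offers.
- The arm moves only by the tool move_arm, never from a script. Its argument "commands" is a list of rows, each a list of 3 entries, a list of its own where there are three numbers: the shift along the world's x, y, z as a fraction of full scale, then the turn, a rotation vector about the world's x, y, z as a fraction of full scale, then the gripper command: -1 is shut, 1 is fully open, values between are in proportion. In form: [[[x, y, z], [wx, wy, wz], gripper], ...]. A call has 1 to 5 rows; each row shifts and turns the commanded pose from where the row before left it; what a row does not reach is not made up. Full scale, the value 1, is 0.04 m for a shift and 8 degrees for a turn. A row lasts 1/10 s, in which the tool goes at most 50 mm and 8.59 degrees, less where a joint would pass 70% of its speed; a pose out of reach is approached as far as the arm can. A call with a number of a shift or a turn outside -1 to 1 is refused whole. A call with a gripper value outside its range is refused whole. The fingers move at their own pace and stop on an object; "newtons" is the grip in N (left out, the last holds). Time passes only in rows, so rows that do not move let the fingers close. It gives the time, the measured TCP pose, the force and the opening at its end, in the units of the state.
- env.get_state(): the state, without advancing time (a new reading comes with each control period).
- eyes.read_camera(name): name is "scene" or "top" or "wrist"; returns a dict with "frame" (384x512x3 uint8, red, green, blue), "mtx" (3x3 intrinsics, pixels), "camera_from_world" (4x4, takes a point from world to camera coordinates); the wrist camera has in their place "mount" (4x4, takes a point from camera to tool coordinates, whose origin is the TCP and whose axes are the flange's). Camera axes: x right, y down, z forward; pixel columns grow to the right and rows downward; lengths in m; the calibration is good to about 2 mm. A picture is of the moment at which its call begins: read the wrist's pose just before it. There is no depth.
- job.hand_in(): hands the job in, once; it reports no verdict.
The state is a dict: "clock": time; "joint_pos": joint angles; "qvel": joint speeds; "tau": joint torques, N m; "tcp_pos": TCP position; "orientation": TCP orientation; "wrist_force": force on the tool from outside, world axes, zero at the start; "ft_torque": the same for the moment, N m; "finger_gap": finger opening in m.
Only numpy, scipy, OpenCV 4.12 (cv2) and the standard library are available. Lean on these libraries where they do the work, as an engineer would, in place of code of your own. Each camera call takes 0.05 s, during which the arm holds its last target.

## Working session

There is one attempt and no reset: what is moved stays moved. The work goes in short steps, Python scripts to look and compute and a tool call to move; the robot and the scene stay as the last step left them, time stands still between calls to the robot, and variables do not carry over. Pictures are saved under pics/ and viewed, and the job is handed in when it is done.

Besides the shell and the picture viewer there is one more tool, called after "Emit:" in YAML: its name, and indented under it one key for each argument. move_arm: Moves the arm, as the interface text tells. Its arguments: {"type":"object","properties":{"commands":{"type":"array","items":{"type":"array"}},"newtons":{"type":"number"}},"required":["commands"]}

```bash
mkdir -p pics; ls; cat > h.py <<'E'
import numpy as np, cv2
from workcell import env, eyes, job
def snap(name,fn):
    s=env.get_state(); c=eyes.read_camera(name)
    cv2.imwrite('pics/'+fn,cv2.cvtColor(c['frame'],cv2.COLOR_RGB2BGR)); 
    np.savez('pics/'+fn[:-4]+'.npz',**c,p=s['tcp_pos'],q=s['orientation'])
    return c
E
python3 - <<'E'
from h import *
for n in ['scene','top']:
    c=snap(n,n+'0.png'); print(c['mtx'],c['camera_from_world'])
print(env.get_state())
E
```

```text
pics
[[439.43039032   0.         254.89292635]
 [  0.         439.43039032 195.50959296]
 [  0.           0.           1.        ]] [[-0.77955904  0.62611214 -0.01647063  0.42584091]
 [ 0.46095844  0.5557292  -0.69186876 -0.21594582]
 [-0.42403422 -0.54694482 -0.7218354   1.64956196]
 [ 0.          0.          0.          1.        ]]
[[412.96250068   0.         251.47999323]
 [  0.         412.96250068 191.34247474]
 [  0.           0.           1.        ]] [[ 0.02101815 -0.9997614  -0.00594892  0.00220914]
 [-0.99743967 -0.02056178 -0.06849313  0.5576432 ]
 [ 0.06835447  0.00737329 -0.99763385  1.41885388]
 [ 0.          0.          0.          1.        ]]
{'clock': 0.1, 'joint_pos': array([9.93363092e-01, 3.13886287e-01, 4.51209921e-02, 1.30360330e+00,
       2.78490274e-05, 1.43118962e+00]), 'qvel': array([-0.00065292, -0.00294027,  0.00367294, -0.00170747,  0.0005546 ,
        0.00103574]), 'tau': array([ 2.35319487e-03, -4.81727421e+01,  2.99242598e+01,  1.27567782e-02,
       -1.47715532e-04, -2.19680999e-05]), 'tcp_pos': array([0.24356197, 0.52041252, 0.24953183]), 'orientation': array([-2.88885137e-04,  2.17168896e-01,  9.76133727e-01, -7.31264642e-04]), 'wrist_force': array([-0.80293724,  0.13678375, -0.19979956]), 'ft_torque': array([0.05886101, 0.00306325, 0.01892087]), 'finger_gap': 0.08550872657012597}
```

View pics/scene0.png

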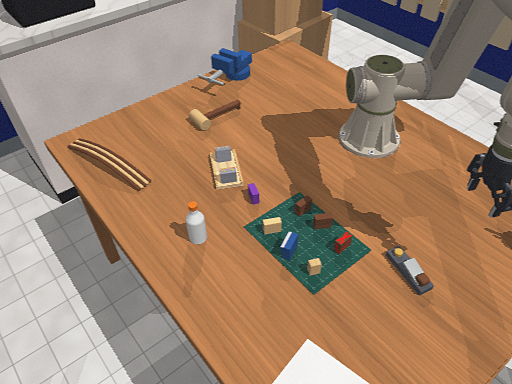

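```bash
python3 -c "
import cv2
a=cv2.imread('pics/top0.png');cv2.imwrite('pics/top0x.png',cv2.resize(a,(800,600),interpolation=cv2.INTER_CUBIC))"
```

```text
(no output)
```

View pics/top0x.png

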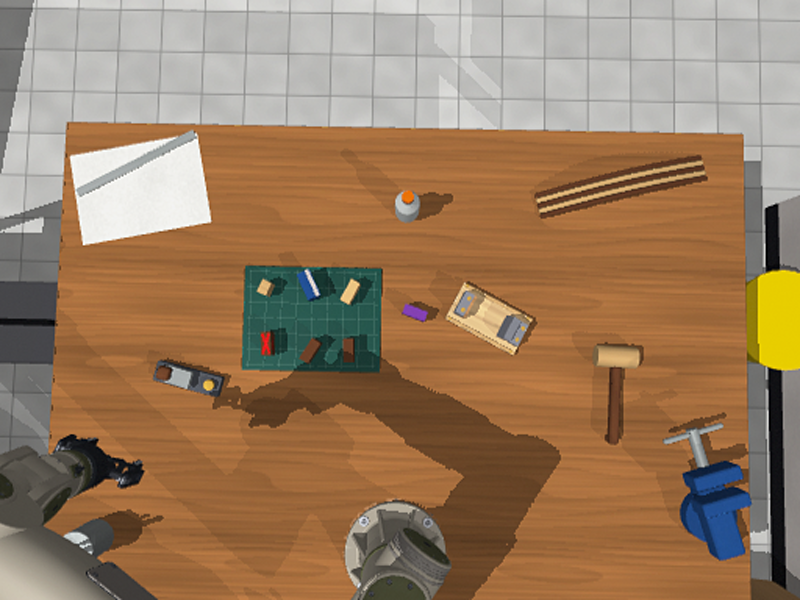

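Top view (800×600 px): mat with short offcut (265,287), wedge (308,285) with its white stripe on the right (−y) side, long pale blank (350,291), crossed dark blank (267,344), and sound dark blanks (311,350) and (348,349). The cradle is at (490,318), with the purple look-alike at (415,312). Next I'll get coarse positions.

```bash
cat >> h.py <<'E'
def ray(K,T,uv):
    d=np.linalg.inv(K)@np.array([uv[0],uv[1],1.]); R=T[:3,:3]
    return -R.T@T[:3,3], R.T@d
def toz(K,T,uv,z):
    o,d=ray(K,T,uv); return o+d*(z-o[2])/d[2]
def wristT(d):
    from scipy.spatial.transform import Rotation as R
    q=d['q']; M=np.eye(4); M[:3,:3]=R.from_quat([q[1],q[2],q[3],q[0]]).as_matrix(); M[:3,3]=d['p']
    return np.linalg.inv(M@d['mount'])
E
python3 - <<'E'
from h import *
d=np.load('pics/top0.npz');K,T=d['mtx'],d['camera_from_world']
for n,u,z in [('short',(265,287),.047),('wedge',(308,285),.055),('pale',(350,291),.047),('cross',(267,344),.047),('dA',(311,350),.047),('dB',(348,349),.047),('f1',(468,303),.059),('f2',(515,330),.059),('purple',(415,312),.04),('cradle',(490,318),.015),('glue',(408,198),.15),('mallet',(617,357),.04),('plane',(190,378),.04)]:
    print(n,toz(K,T,np.array(u)/1.5625,z).round(3))
print(eyes.read_camera('wrist')['mount'])
E
```

```text
short [0.576 0.294 0.047]
wedge [0.582 0.199 0.055]
pale [0.571 0.108 0.047]
cross [0.452 0.286 0.047]
dA [0.441 0.189 0.047]
dB [0.445 0.109 0.047]
f1 [ 0.549 -0.149  0.059]
f2 [ 0.493 -0.251  0.059]
purple [ 0.528 -0.035  0.04 ]
cradle [ 0.52  -0.203  0.015]
glue [ 0.756 -0.014  0.15 ]
mallet [ 0.439 -0.477  0.04 ]
plane [0.374 0.453 0.04 ]
[[ 7.28445717e-04 -9.65023085e-01 -2.62163909e-01  6.67101672e-02]
 [ 9.99999345e-01  9.34506875e-04 -6.61324701e-04  2.13644368e-04]
 [ 8.83187578e-04 -2.62163255e-01  9.65023133e-01 -1.23340309e-01]
 [ 0.00000000e+00  0.00000000e+00  0.00000000e+00  1.00000000e+00]]
```

Emit:
move_arm:
  commands:
    - [[0.66, -0.74, 0.12], [0, 0, -0.81], 1]
    - [[0.66, -0.74, 0.12], [0, 0, -0.81], 1]
    - [[0.66, -0.74, 0.12], [0, 0, -0.81], 1]
    - [[0.66, -0.74, 0.12], [0, 0, -0.81], 1]
    - [[0.66, -0.74, 0.12], [0, 0, -0.81], 1]

```text
clock: 0.65
tcp_pos: [0.3764, 0.3715, 0.2743]
orientation: [-0.0, 0.483, 0.876, -0.0]
wrist_force: [0.3, 0.6, 0.6]
finger_gap: 0.0856
```

Emit:
move_arm:
  commands:
    - [[0.66, -0.74, 0.12], [0, 0, -0.81], 1]
    - [[0.66, -0.74, 0.12], [0, 0, -0.81], 1]
    - [[0.66, -0.74, 0.12], [0, 0, -0.81], 1]
    - [[0.66, -0.74, 0.12], [0, 0, -0.81], 1]
    - [[0.66, -0.74, 0.12], [0, 0, -0.81], 1]

```text
clock: 1.15
tcp_pos: [0.5085, 0.2234, 0.2983]
orientation: [-0.0, 0.708, 0.706, -0.0]
wrist_force: [0.4, 0.5, -0.6]
finger_gap: 0.0856
```

Emit:
move_arm:
  commands:
    - [[0, 0, 0], [0, 0, 0], 1]
    - [[0, 0, 0], [0, 0, 0], 1]
    - [[0, 0, 0], [0, 0, 0], 1]

```text
clock: 1.45
tcp_pos: [0.5071, 0.2252, 0.2979]
orientation: [-0.0, 0.706, 0.708, -0.0]
wrist_force: [0.1, -0.4, -0.5]
finger_gap: 0.0855
```

```bash
python3 - <<'E'
from h import *
c=snap('wrist','w1.png'); print(c['mtx'])
a=cv2.imread('pics/w1.png');cv2.imwrite('pics/w1x.png',cv2.resize(a,(800,600),interpolation=cv2.INTER_CUBIC))
E
```

```text
[[331.46677064   0.         251.43808563]
 [  0.         331.46677064 192.37055407]
 [  0.           0.           1.        ]]
```

View pics/w1x.png

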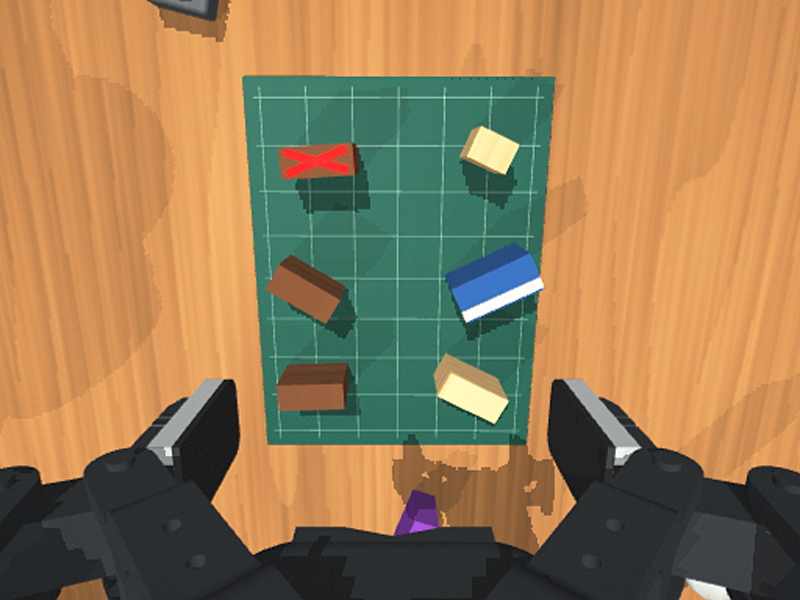

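Wrist view (800×600 px, right = +x, down = −y): sound darks at (307,289) and (313,393), pale (472,393), wedge (495,285) with stripe toward −y, crossed (318,160), short offcut (490,150). Next I'll segment the top faces.

```bash
cat >> h.py <<'E'
def face(d,seed,z,tol=25,T=None):
    """segment lit top face by local colour similarity at seed pixel, contour -> plane z -> minAreaRect"""
    im=cv2.medianBlur(np.ascontiguousarray(d['frame']),3).astype(int); s=im[int(round(seed[1])),int(round(seed[0]))]
    m=(np.abs(im-s).max(2)<tol).astype(np.uint8)
    m=cv2.morphologyEx(m,cv2.MORPH_OPEN,np.ones((3,3),np.uint8))
    n,l=cv2.connectedComponents(m); k=l[int(round(seed[1])),int(round(seed[0]))]
    c=max(cv2.findContours((l==k).astype(np.uint8),cv2.RETR_EXTERNAL,cv2.CHAIN_APPROX_NONE)[0],key=len)
    h=cv2.convexHull(c)[:,0]
    if T is None: T=wristT(d)
    P=np.array([toz(d['mtx'],T,p,z)[:2] for p in h])
    r=cv2.minAreaRect((P*1e3).astype(np.float32)); b=cv2.boxPoints(r)
    e=[b[1]-b[0],b[2]-b[1]]; L=[np.linalg.norm(x) for x in e]; a=e[int(L[1]>L[0])]
    ang=np.arctan2(a[1],a[0]); ang=(ang+np.pi/2)%np.pi-np.pi/2
    return np.array(r[0]).round(1),sorted(np.round(L,1)),round(float(ang),3),h,s
E
python3 - <<'E'
from h import *
d=dict(np.load('pics/w1.npz'))
o=d['frame'].copy()
for n,u,z,t in [('dA',(307,294),.047,22),('dB',(313,394),.047,22),('pale',(472,393),.047,35),('wedge',(495,282),.055,35),('stripe',(505,300),.055,50),('short',(492,148),.047,30)]:
    r=face(d,np.array(u)/1.5625,z,t); print(n,*r[:3],r[4]); cv2.polylines(o,[r[3]],True,(0,255,0))
cv2.imwrite('pics/w1s.png',cv2.resize(o[:,:,::-1][40:300,140:370],None,fx=2.3,fy=2.3,interpolation=0))
E
```

```text
dA [438.9 194.8] [np.float32(21.3), np.float32(51.4)] -0.543 [152  97  63]
dB [441.7 111.1] [np.float32(21.2), np.float32(51.3)] 0.043 [152  96  63]
pale [569.6 110.4] [np.float32(21.8), np.float32(51.3)] -0.47 [255 249 189]
wedge [580.4 206.3] [np.float32(18.7), np.float32(61.4)] 0.451 [ 61 119 200]
stripe [586.5 193.5] [np.float32(7.9), np.float32(61.0)] 0.453 [254 253 249]
short [575.2 298.6] [np.float32(21.7), np.float32(29.5)] -0.431 [252 236 164]
```

View pics/w1s.png

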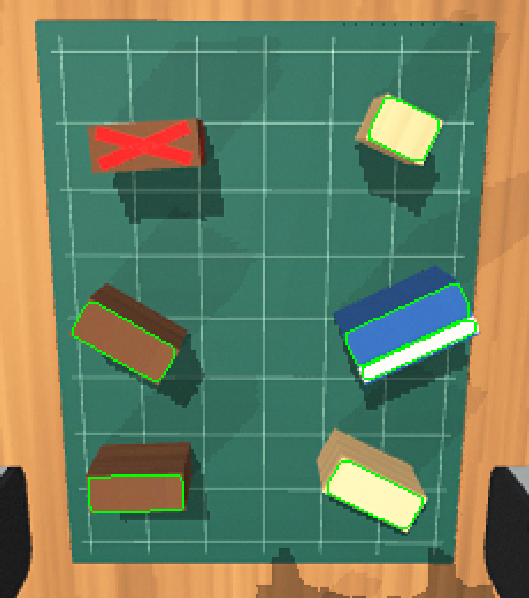

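Emit:
move_arm:
  commands:
    - [[0.09, -0.95, -0.07], [0, 0, -0.36], 1]
    - [[0.09, -0.95, -0.07], [0, 0, -0.36], 1]
    - [[0.09, -0.95, -0.07], [0, 0, -0.36], 1]
    - [[0.09, -0.95, -0.07], [0, 0, -0.36], 1]
    - [[0.09, -0.95, -0.07], [0, 0, -0.36], 1]

```text
clock: 2.0
tcp_pos: [0.5252, 0.0349, 0.2843]
orientation: [0.0, 0.789, 0.614, 0.0]
wrist_force: [0.3, 0.0, -0.4]
finger_gap: 0.0855
```

Emit:
move_arm:
  commands:
    - [[0.09, -0.95, -0.07], [0, 0, -0.36], 1]
    - [[0.09, -0.95, -0.07], [0, 0, -0.36], 1]
    - [[0.09, -0.95, -0.07], [0, 0, -0.36], 1]
    - [[0.09, -0.95, -0.07], [0, 0, -0.36], 1]
    - [[0.09, -0.95, -0.07], [0, 0, -0.36], 1]

```text
clock: 2.5
tcp_pos: [0.5437, -0.1551, 0.2703]
orientation: [0.0, 0.86, 0.51, 0.0]
wrist_force: [1.2, -0.2, 0.2]
finger_gap: 0.0851
```

Emit:
move_arm:
  commands:
    - [[0, 0, 0], [0, 0, 0], 1]
    - [[0, 0, 0], [0, 0, 0], 1]
    - [[0, 0, 0], [0, 0, 0], 1]

```text
clock: 2.8
tcp_pos: [0.5436, -0.1536, 0.2704]
orientation: [-0.0, 0.86, 0.511, 0.0]
wrist_force: [0.5, 0.0, -0.1]
finger_gap: 0.0855
```

```bash
python3 - <<'E'
from h import *
c=snap('wrist','w2.png')
a=cv2.imread('pics/w2.png');cv2.imwrite('pics/w2x.png',cv2.resize(a,(800,600),interpolation=cv2.INTER_CUBIC))
E
```

```text
(no output)
```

View pics/w2x.png

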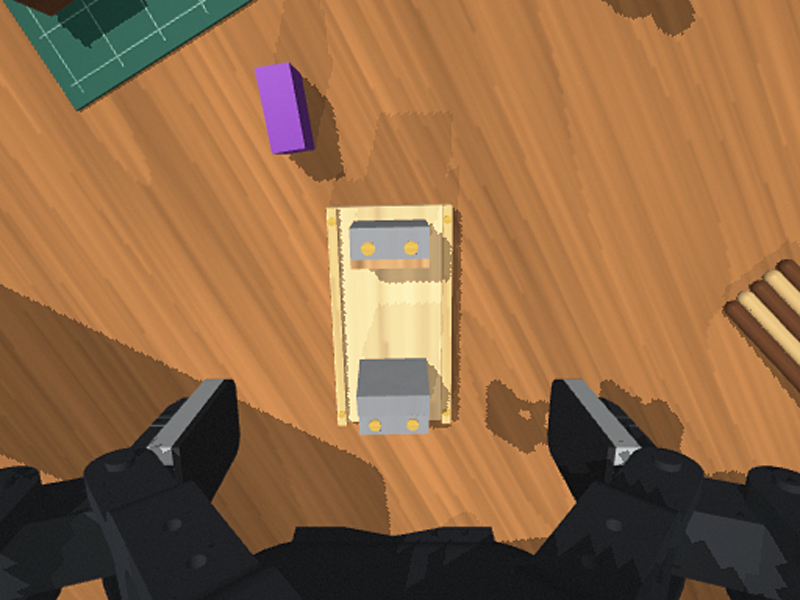

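Cradle in view: fixed fence top (390,245) with a tan cork strip at its lower edge (~y 266), leaning fence (393,395), rails at x 333 and 447. I'll zoom in for exact edges.

```bash
python3 - <<'E'
from h import *
d=dict(np.load('pics/w2.npz'))
o=d['frame'][125:285,195:305]
cv2.imwrite('pics/w2c.png',cv2.resize(o[:,:,::-1],None,fx=3.7,fy=3.7,interpolation=0))
for r in range(136,186,2): print(r,[d['frame'][r,c].tolist() for c in (228,250,268)])
E
```

```text
136 [[240, 216, 155], [247, 226, 168], [241, 218, 156]]
138 [[241, 217, 156], [247, 226, 168], [243, 220, 156]]
140 [[254, 233, 170], [255, 229, 164], [171, 150, 122]]
142 [[87, 90, 95], [92, 94, 97], [95, 97, 100]]
144 [[93, 95, 96], [96, 98, 99], [103, 103, 107]]
146 [[157, 160, 162], [172, 174, 177], [173, 175, 178]]
148 [[169, 171, 175], [169, 170, 171], [169, 172, 174]]
150 [[170, 172, 175], [168, 169, 172], [171, 173, 176]]
152 [[170, 172, 175], [169, 169, 172], [168, 173, 174]]
154 [[169, 171, 174], [169, 170, 172], [169, 172, 175]]
156 [[169, 172, 175], [169, 169, 172], [168, 173, 178]]
158 [[168, 170, 175], [169, 169, 171], [166, 170, 178]]
160 [[170, 172, 175], [168, 169, 172], [167, 171, 177]]
162 [[170, 173, 174], [170, 169, 173], [169, 172, 176]]
164 [[169, 171, 173], [167, 168, 172], [169, 173, 176]]
166 [[172, 161, 149], [226, 179, 133], [213, 157, 101]]
168 [[186, 140, 94], [233, 183, 125], [210, 158, 106]]
170 [[185, 140, 96], [233, 182, 124], [211, 158, 107]]
172 [[235, 199, 141], [190, 162, 117], [179, 152, 110]]
174 [[249, 231, 173], [193, 164, 117], [180, 153, 109]]
176 [[249, 231, 172], [194, 163, 118], [181, 153, 110]]
178 [[250, 232, 173], [193, 163, 119], [180, 152, 111]]
180 [[250, 233, 173], [211, 174, 126], [255, 239, 179]]
182 [[250, 233, 174], [254, 241, 186], [250, 232, 173]]
184 [[250, 232, 172], [253, 239, 182], [249, 231, 171]]
```

View pics/w2c.png

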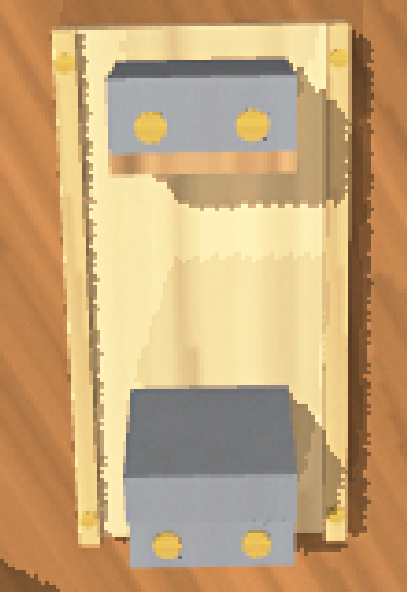

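```bash
python3 - <<'E'
from h import *
d=dict(np.load('pics/w2.npz'));T=wristT(d);K=d['mtx']
f=lambda u,v,z: toz(K,T,(u/3.7+195-.5,v/3.7+125-.5),z)[:2]*1e3
cal=[('corkL',111,173.5,.059,-26,45),('corkR',297.5,173.5,.059,26,45),('fUL',108,75,.059,-26,None),('fUR',297.5,76,.059,26,None),
('lTL',124,477,.059,-26,-46.5),('lTR',298,474,.059,26,-46.5),('lBL',132,388,.015,-26,-35.5),('lBR',290,386,.015,26,-35.5),
('board UL',52,28,.020,-45,86),('board UR',348,23,.020,45,86),('board LL',78,546,.02,-45,-86),('LR',346,541,.02,45,-86)]
A=[];B=[]
for n,u,v,z,x,y in cal:
    p=f(u,v,z); print(n,p.round(1))
    if y is not None: A.append((x,y));B.append(p)
A=np.array(A,float);B=np.array(B)
for sel in (range(6),range(10)):
    a=A[list(sel)];b=B[list(sel)];ac=a-a.mean(0);bc=b-b.mean(0)
    th=np.arctan2((ac[:,0]*bc[:,1]-ac[:,1]*bc[:,0]).sum(),(ac*bc).sum())
    R=np.array([[np.cos(th),-np.sin(th)],[np.sin(th),np.cos(th)]]); t=b.mean(0)-R@a.mean(0)
    print('yaw',th,'origin',t); print(((b-t)@R-a).round(1).tolist())
E
```

```text
corkL [ 517.9 -142.2]
corkR [ 563.4 -166.9]
fUL [ 530.7 -118.1]
fUR [ 575.9 -142.9]
lTL [ 475.6 -224. ]
lTR [ 521.6 -247.8]
lBL [ 480.7 -214.3]
lBR [ 526.9 -238.6]
board UL [ 517.8 -100.4]
board UR [ 596.7 -141.6]
board LL [ 437.9 -253.7]
LR [ 518.3 -295.2]
yaw -0.4790882022293232 origin [ 520.02542611 -194.68345218]
[[-0.1, 0.6], [-0.3, -0.4], [0.1, 0.0], [-0.1, 0.0], [0.2, -0.0], [0.3, -0.3]]
yaw -0.47715720231534875 origin [ 519.06338952 -195.89951538]
[[0.3, 2.2], [0.1, 1.1], [0.3, 1.6], [0.1, 1.5], [0.4, 1.6], [0.5, 1.2], [0.0, -1.8], [-1.0, -2.1], [-0.6, -2.6], [-0.1, -2.6]]
```

Fence edges fit to within 0.6 mm: cradle origin (520.0, −194.7) mm, yaw −0.479. Next I'll pick up dark A.

Emit:
move_arm:
  commands:
    - [[-0.26, 0.87, -0.3], [0, 0, -0.03], 1]
    - [[-0.26, 0.87, -0.3], [0, 0, -0.03], 1]
    - [[-0.26, 0.87, -0.3], [0, 0, -0.03], 1]
    - [[-0.26, 0.87, -0.3], [0, 0, -0.03], 1]
    - [[-0.26, 0.87, -0.3], [0, 0, -0.03], 1]

```text
clock: 3.35
tcp_pos: [0.4908, 0.0215, 0.2103]
orientation: [0.0, 0.865, 0.502, 0.0]
wrist_force: [0.9, 0.7, 0.6]
finger_gap: 0.0856
```

Emit:
move_arm:
  commands:
    - [[-0.26, 0.87, -0.3], [0, 0, -0.03], 1]
    - [[-0.26, 0.87, -0.3], [0, 0, -0.03], 1]
    - [[-0.26, 0.87, -0.3], [0, 0, -0.03], 1]
    - [[-0.26, 0.87, -0.3], [0, 0, -0.03], 1]
    - [[-0.26, 0.87, -0.3], [0, 0, -0.03], 1]

```text
clock: 3.85
tcp_pos: [0.4384, 0.1954, 0.1504]
orientation: [0.0, 0.87, 0.493, 0.001]
wrist_force: [1.4, -0.5, 0.0]
finger_gap: 0.0852
```

```bash
cat >> h.py <<'E'
CO=np.array([.5200,-.1947]); CY=-.479
def cr(x,y):
    c,s=np.cos(CY),np.sin(CY); return CO+np.array([c*x-s*y,s*x+c*y])/1000
def state():
    s=env.get_state(); q=s['orientation']; a=np.arctan2(q[2],q[1]); yaw=np.pi/2-0 if 0 else 0
    from scipy.spatial.transform import Rotation as R
    M=R.from_quat([q[1],q[2],q[3],q[0]]).as_matrix(); return s,np.arctan2(M[1,1],M[0,1]),M
def plan(xy,z,yaw):
    s,y,M=state(); d=np.array([*xy,z])-s['tcp_pos']
    print('yaw',y.round(4),'tilt',M[:,2].round(4),'pos',s['tcp_pos'].round(4))
    print('need rows-units',(d/.04).round(3),'turn',(np.degrees(yaw-y)/8).round(3))
def incr():
    s,y,M=state(); c,sn=np.cos(CY),np.sin(CY); d=(s['tcp_pos'][:2]-CO)*1e3
    print('cradle xy',np.round([c*d[0]+sn*d[1],-sn*d[0]+c*d[1]],2),'z',s['tcp_pos'][2].round(4),'dyaw',round(y-CY,4),'F',s['wrist_force'].round(1))
E
python3 -c "
from h import *
plan((.4389,.1948),.033,-.543)"
```

```text
yaw -0.54 tilt [ 1.1e-03  3.0e-04 -1.0e+00] pos [0.4384 0.1954 0.1504]
need rows-units [ 0.012 -0.014 -2.935] turn -0.022
```

Emit:
move_arm:
  commands:
    - [[0, 0, -0.7], [0, 0, -0.02], 1]
    - [[0, 0, -0.7], [0, 0, 0], 1]
    - [[0, 0, -0.7], [0, 0, 0], 1]
    - [[0, 0, -0.5], [0, 0, 0], 1]
    - [[0, 0, -0.32], [0, 0, 0], 1]

```text
clock: 4.35
tcp_pos: [0.438, 0.1939, 0.0323]
orientation: [-0.0, 0.871, 0.492, -0.001]
wrist_force: [0.2, -0.2, 0.6]
finger_gap: 0.0856
```

Emit:
move_arm:
  commands:
    - [[0, 0, 0], [0, 0, 0], -1]
    - [[0, 0, 0], [0, 0, 0], -1]
    - [[0, 0, 0], [0, 0, 0], -1]
    - [[0, 0, 0], [0, 0, 0], -1]
    - [[0, 0, 0], [0, 0, 0], -1]
  newtons: 35

```text
clock: 4.85
tcp_pos: [0.4406, 0.1932, 0.0346]
orientation: [0.0, 0.871, 0.491, 0.001]
wrist_force: [-0.3, 0.6, 5.4]
finger_gap: 0.0515
```

```bash
python3 -c "
from h import *
snap('wrist','g1.png')
plan((.4389,.1948),.033,-.543)
print(env.get_state()['finger_gap'])"
```

```text
yaw -0.5451 tilt [ 0.0019  0.001  -1.    ] pos [0.4406 0.1932 0.0346]
need rows-units [-0.041  0.04  -0.039] turn 0.015
0.05122210500416904
```

View pics/g1.png

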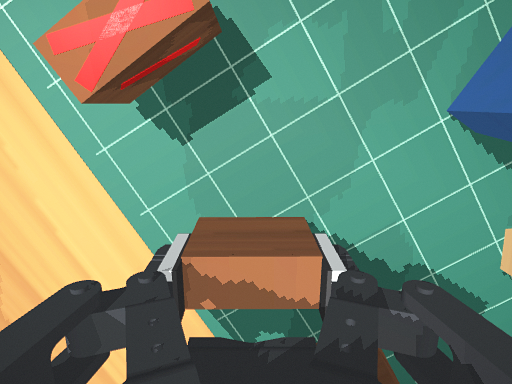

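Emit:
move_arm:
  commands:
    - [[0, 0, 0.3], [0, 0, 0], -1]
    - [[0, 0, 0.6], [0, 0, 0], -1]
    - [[0, 0, 0.7], [0, 0, 0], -1]
    - [[0, 0, 0.7], [0, 0, 0], -1]
    - [[0, 0, 0.4], [0, 0, 0], -1]

```text
clock: 5.4
tcp_pos: [0.4407, 0.1929, 0.1445]
orientation: [0.001, 0.871, 0.49, 0.001]
wrist_force: [1.1, 0.0, -0.5]
finger_gap: 0.0515
```

```bash
python3 -c "
from h import *
print(cr(0,31),cr(0,34))
plan(cr(0,31),.12,CY)
s=env.get_state();print(s['finger_gap'],s['wrist_force'])
snap('wrist','g2.png')"
```

```text
[ 0.53428765 -0.16718886] [ 0.53567033 -0.16452649]
yaw -0.5455 tilt [ 3.1e-03  5.0e-04 -1.0e+00] pos [0.4407 0.1929 0.1445]
need rows-units [ 2.34  -9.001 -0.612] turn 0.477
0.05145306441590922 [ 1.05299252  0.04123098 -0.53408488]
```

View pics/g2.png

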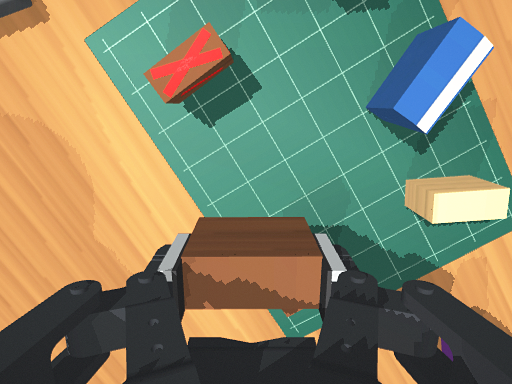

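```bash
cat >> h.py <<'E'
def held(fn,rows,col=255,zt=-.0125):
    """tool-frame x of picture rows on plane tool z=zt"""
    d=np.load('pics/'+fn); M=d['mount']
    for r in rows:
        v=M[:3,:3]@np.linalg.inv(d['mtx'])@np.array([col,r,1.]); o=M[:3,3]
        print(r,((o+v*(zt-o[2])/v[2])*1e3).round(1))
E
python3 -c "
from h import *
held('g2.npz',[256.5,308.5]); held('g2.npz',[282],182);held('g2.npz',[282],323)
"
```

```text
256.5 [ 11.7   0.7 -12.5]
308.5 [-10.    0.8 -12.5]
282 [  1.3 -26.5 -12.5]
282 [  1.3  26.2 -12.5]
```

Emit:
move_arm:
  commands:
    - [[0.23, -0.9, -0.06], [0, 0, 0.05], -1]
    - [[0.23, -0.9, -0.06], [0, 0, 0.05], -1]
    - [[0.23, -0.9, -0.06], [0, 0, 0.05], -1]
    - [[0.23, -0.9, -0.06], [0, 0, 0.05], -1]
    - [[0.23, -0.9, -0.06], [0, 0, 0.05], -1]

```text
clock: 5.95
tcp_pos: [0.4856, 0.0113, 0.1294]
orientation: [0.0, 0.863, 0.506, -0.0]
wrist_force: [0.6, 0.7, -0.4]
finger_gap: 0.0514
```

Emit:
move_arm:
  commands:
    - [[0.23, -0.9, -0.06], [0, 0, 0.05], -1]
    - [[0.23, -0.9, -0.06], [0, 0, 0.05], -1]
    - [[0.23, -0.9, -0.06], [0, 0, 0.05], -1]
    - [[0.23, -0.9, -0.06], [0, 0, 0.05], -1]
    - [[0.23, -0.9, -0.06], [0, 0, 0.05], -1]

```text
clock: 6.45
tcp_pos: [0.5315, -0.1688, 0.1172]
orientation: [-0.0, 0.854, 0.521, -0.0]
wrist_force: [0.5, 0.6, -0.5]
finger_gap: 0.0516
```

Emit:
move_arm:
  commands:
    - [[0, 0, 0], [0, 0, 0], -1]
    - [[0, 0, 0], [0, 0, 0], -1]

```text
clock: 6.65
tcp_pos: [0.5312, -0.1679, 0.117]
orientation: [-0.001, 0.854, 0.52, -0.0]
wrist_force: [-0.4, 0.4, -0.3]
finger_gap: 0.0513
```

```bash
python3 -c "
from h import *
plan(cr(0,30),.06,CY);incr()"
```

```text
yaw -0.4776 tilt [-1.1e-03  7.0e-04 -1.0e+00] pos [ 0.5312 -0.1679  0.117 ]
need rows-units [ 0.065 -0.005 -1.424] turn -0.01
cradle xy [-2.38 28.98] z 0.117 dyaw 0.0014 F [-0.4  0.4 -0.3]
```

Emit:
move_arm:
  commands:
    - [[0.065, 0, -0.4], [0, 0, -0.01], -1]
    - [[0, 0, -0.4], [0, 0, 0], -1]
    - [[0, 0, -0.4], [0, 0, 0], -1]
    - [[0, 0, -0.4], [0, 0, 0], -1]
    - [[0, 0, 0], [0, 0, 0], -1]

```text
clock: 7.15
tcp_pos: [0.5321, -0.1649, 0.0515]
orientation: [-0.002, 0.854, 0.521, -0.001]
wrist_force: [-0.7, -0.3, -1.1]
finger_gap: 0.0514
```

```bash
python3 -c "
from h import *
incr();snap('wrist','p1.png')"
```

```text
cradle xy [-3.   32.06] z 0.0515 dyaw 0.0037 F [-0.7 -0.3 -1.1]
```

View pics/p1.png

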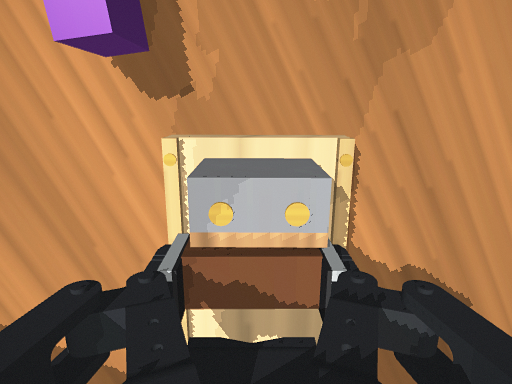

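Emit:
move_arm:
  commands:
    - [[0.066, -0.035, 0], [0, 0, -0.03], -1]
    - [[0, 0, 0], [0, 0, 0], -1]
    - [[0, 0, -0.06], [0, 0, 0], -1]
    - [[0, 0, 0], [0, 0, 0], -1]

```text
clock: 7.6
tcp_pos: [0.5372, -0.1686, 0.0514]
orientation: [0.0, 0.855, 0.518, 0.0]
wrist_force: [-0.3, -0.2, 0.5]
finger_gap: 0.0516
```

```bash
python3 -c "
from h import *
incr();plan(cr(0,34),.0466,CY)"
```

```text
cradle xy [ 3.21 31.05] z 0.0514 dyaw -0.0021 F [-0.3 -0.2  0.5]
yaw -0.4811 tilt [ 5.e-04 -2.e-04 -1.e+00] pos [ 0.5372 -0.1686  0.0514]
need rows-units [-0.037  0.103 -0.119] turn 0.015
```

Emit:
move_arm:
  commands:
    - [[0, 0, 0], [0, 0, 0], -1]
    - [[0, 0, 0], [0, 0, 0], -1]

```text
clock: 7.8
tcp_pos: [0.537, -0.1687, 0.0512]
orientation: [0.0, 0.855, 0.518, 0.0]
wrist_force: [-1.1, -0.3, -0.4]
finger_gap: 0.051
```

```bash
python3 -c "
from h import *
incr();snap('wrist','p2.png');incr();snap('wrist','p2b.png');incr()"
```

```text
cradle xy [ 3.1  30.96] z 0.0512 dyaw -0.0022 F [-1.1 -0.3 -0.4]
cradle xy [ 3.1  30.94] z 0.0512 dyaw -0.0022 F [-0.1 -0.1 -0.4]
cradle xy [ 3.09 30.95] z 0.0512 dyaw -0.0022 F [ 0.3  0.  -0.3]
```

View pics/p2.png

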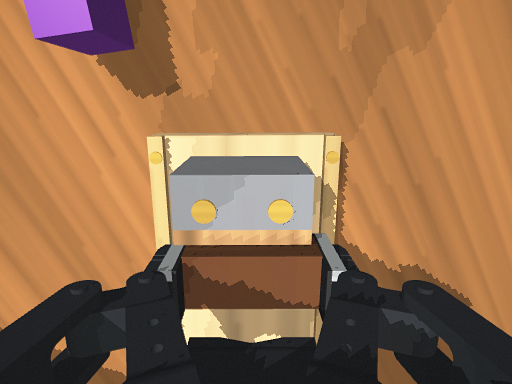

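Emit:
move_arm:
  commands:
    - [[-0.04, 0.02, -0.05], [0, 0, 0.01], -1]
    - [[0, 0, 0], [0, 0, 0], -1]

```text
clock: 8.1
tcp_pos: [0.5349, -0.1676, 0.0488]
orientation: [-0.0, 0.855, 0.519, -0.0]
wrist_force: [0.5, -0.5, -0.1]
finger_gap: 0.0513
```

```bash
python3 -c "
from h import *
incr()"
```

```text
cradle xy [ 0.76 30.95] z 0.0488 dyaw -0.0007 F [ 0.5 -0.5 -0.1]
```

Emit:
move_arm:
  commands:
    - [[-0.01, 0.005, -0.04], [0, 0, 0], -1]
    - [[0, 0, 0], [0, 0, 0], -1]

```text
clock: 8.3
tcp_pos: [0.5348, -0.1675, 0.0472]
orientation: [-0.0, 0.855, 0.519, -0.0]
wrist_force: [-0.7, -0.2, -0.3]
finger_gap: 0.0515
```

```bash
python3 -c "
from h import *
incr()"
```

```text
cradle xy [ 0.57 30.99] z 0.0472 dyaw -0.0007 F [-0.7 -0.2 -0.3]
```

Emit:
move_arm:
  commands:
    - [[0.018, 0.036, 0], [0, 0, 0], -1]
    - [[0.012, 0.022, 0], [0, 0, 0], -1]
    - [[0, 0, 0], [0, 0, 0], -1]

```text
clock: 8.6
tcp_pos: [0.5363, -0.1653, 0.0475]
orientation: [0.0, 0.855, 0.519, -0.0]
wrist_force: [-0.5, 0.1, -0.2]
finger_gap: 0.0513
```

```bash
python3 -c "
from h import *
incr()"
```

```text
cradle xy [ 0.86 33.61] z 0.0475 dyaw -0.0006 F [-0.5  0.1 -0.2]
```

Emit:
move_arm:
  commands:
    - [[0.0, 0.03, 0], [0, 0, 0], -1]
    - [[0, 0, 0], [0, 0, 0], -1]

```text
clock: 8.8
tcp_pos: [0.5363, -0.1648, 0.0476]
orientation: [0.001, 0.855, 0.519, -0.0]
wrist_force: [-0.7, -3.9, -0.9]
finger_gap: 0.0513
```

```bash
python3 -c "
from h import *
incr();snap('wrist','p3.png')"
```

```text
cradle xy [ 0.72 34.07] z 0.0476 dyaw -0.0011 F [-0.7 -3.9 -0.9]
```

View pics/p3.png

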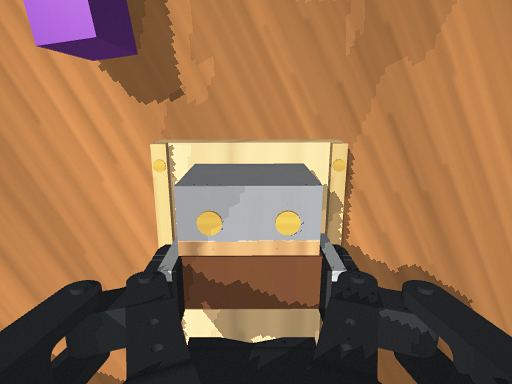

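```bash
python3 -c "
from h import *
d=dict(np.load('pics/p3.npz'));f=d['frame']
for r in (215,247,283):
  print(r,'L',[(c,f[r,c].tolist()) for c in range(172,188)]); print('R',[(c,f[r,c].tolist()) for c in range(317,328)])
T=wristT(d)
"
```

```text
215 L [(172, [114, 93, 63]), (173, [161, 135, 97]), (174, [174, 146, 105]), (175, [170, 143, 103]), (176, [162, 164, 171]), (177, [162, 165, 167]), (178, [163, 164, 166]), (179, [163, 164, 166]), (180, [163, 163, 166]), (181, [163, 165, 166]), (182, [164, 165, 167]), (183, [162, 164, 166]), (184, [163, 164, 167]), (185, [162, 164, 167]), (186, [162, 165, 167]), (187, [163, 164, 169])]
R [(317, [179, 181, 186]), (318, [181, 183, 188]), (319, [179, 183, 188]), (320, [180, 182, 185]), (321, [192, 175, 151]), (322, [203, 170, 121]), (323, [205, 173, 123]), (324, [208, 175, 127]), (325, [211, 177, 127]), (326, [87, 70, 47]), (327, [94, 77, 51])]
247 L [(172, [131, 135, 134]), (173, [129, 134, 131]), (174, [129, 133, 131]), (175, [131, 135, 134]), (176, [127, 132, 133]), (177, [133, 136, 134]), (178, [219, 163, 104]), (179, [212, 161, 107]), (180, [211, 161, 108]), (181, [210, 159, 108]), (182, [209, 160, 108]), (183, [206, 157, 107]), (184, [202, 152, 104]), (185, [198, 147, 98]), (186, [193, 146, 98]), (187, [188, 143, 97])]
R [(317, [240, 191, 129]), (318, [242, 193, 128]), (319, [194, 145, 99]), (320, [9, 13, 17]), (321, [57, 61, 60]), (322, [96, 99, 99]), (323, [92, 96, 95]), (324, [98, 102, 101]), (325, [133, 136, 135]), (326, [130, 135, 134]), (327, [129, 133, 133])]
283 L [(172, [30, 29, 31]), (173, [35, 34, 36]), (174, [34, 33, 34]), (175, [33, 34, 33]), (176, [32, 33, 32]), (177, [20, 19, 20]), (178, [21, 21, 23]), (179, [21, 24, 23]), (180, [24, 25, 25]), (181, [25, 24, 24]), (182, [23, 23, 24]), (183, [49, 36, 27]), (184, [77, 50, 33]), (185, [74, 48, 32]), (186, [73, 47, 32]), (187, [72, 46, 31])]
R [(317, [134, 85, 55]), (318, [136, 88, 57]), (319, [136, 86, 53]), (320, [81, 58, 45]), (321, [26, 27, 33]), (322, [28, 29, 31]), (323, [31, 30, 33]), (324, [30, 30, 31]), (325, [28, 27, 30]), (326, [32, 33, 33]), (327, [68, 68, 68])]
```

Emit:
move_arm:
  commands:
    - [[-0.022, 0.012, 0], [0, 0, 0], -1]
    - [[0, 0, 0], [0, 0, 0], -1]

```text
clock: 9.05
tcp_pos: [0.5355, -0.1642, 0.0477]
orientation: [0.001, 0.855, 0.519, -0.0]
wrist_force: [-0.2, -5.8, 1.2]
finger_gap: 0.0516
```

```bash
python3 -c "
from h import *
incr();snap('wrist','p4.png')
f=dict(np.load('pics/p4.npz'))['frame'].astype(int)
for r in (215,283):
  print(r,'L',[(c,f[r,c].tolist()) for c in range(174,188,1)][:12]); print('R',[(c,f[r,c].tolist()) for c in range(317,328)])
"
```

```text
cradle xy [-0.32 34.24] z 0.0477 dyaw -0.0011 F [-0.2 -5.8  1.2]
215 L [(174, [111, 90, 61]), (175, [144, 119, 84]), (176, [173, 146, 105]), (177, [173, 144, 103]), (178, [172, 143, 105]), (179, [162, 164, 170]), (180, [162, 164, 167]), (181, [163, 164, 166]), (182, [163, 165, 166]), (183, [163, 163, 166]), (184, [161, 163, 165]), (185, [162, 164, 167])]
R [(317, [179, 182, 187]), (318, [180, 182, 187]), (319, [180, 182, 187]), (320, [179, 182, 187]), (321, [180, 182, 188]), (322, [179, 182, 187]), (323, [180, 182, 184]), (324, [199, 173, 135]), (325, [204, 171, 122]), (326, [208, 175, 126]), (327, [213, 178, 129])]
283 L [(174, [33, 34, 36]), (175, [32, 32, 33]), (176, [32, 32, 32]), (177, [21, 23, 23]), (178, [25, 25, 25]), (179, [23, 23, 22]), (180, [23, 24, 23]), (181, [25, 24, 23]), (182, [22, 22, 22]), (183, [47, 33, 24]), (184, [76, 48, 33]), (185, [72, 46, 30])]
R [(317, [134, 84, 54]), (318, [136, 86, 55]), (319, [137, 86, 56]), (320, [76, 55, 39]), (321, [23, 26, 31]), (322, [27, 27, 29]), (323, [27, 28, 31]), (324, [29, 30, 31]), (325, [27, 27, 28]), (326, [31, 30, 33]), (327, [68, 69, 68])]
```

Emit:
move_arm:
  commands:
    - [[0, 0, -0.03], [0, 0, 0], -1]
    - [[0, 0, 0], [0, 0, 0], -1]

```text
clock: 9.3
tcp_pos: [0.5354, -0.164, 0.0466]
orientation: [0.0, 0.855, 0.519, -0.0]
wrist_force: [-0.9, -5.2, 1.5]
finger_gap: 0.051
```

```bash
python3 -c "
from h import *
incr()"
```

```text
cradle xy [-0.5  34.29] z 0.0466 dyaw -0.0011 F [-0.9 -5.2  1.5]
```

Emit:
move_arm:
  commands:
    - [[0, 0, -0.015], [0, 0, 0], -1]
    - [[0, 0, 0], [0, 0, 0], -1]
    - [[0, 0, 0], [0, 0, 0], 0.5]
    - [[0, 0, 0], [0, 0, 0], 0.5]
    - [[0, 0, 0], [0, 0, 0], 0.5]

```text
clock: 9.8
tcp_pos: [0.5352, -0.1628, 0.0454]
orientation: [-0.001, 0.855, 0.519, 0.0]
wrist_force: [1.2, -0.2, 0.6]
finger_gap: 0.0639
```

```bash
python3 -c "
from h import *
incr()"
```

```text
cradle xy [-1.19 35.28] z 0.0454 dyaw -0.0001 F [ 1.2 -0.2  0.6]
```

Emit:
move_arm:
  commands:
    - [[0, 0, 0.3], [0, 0, 0], 0.5]
    - [[0, 0, 0.7], [0, 0, 0], 0.5]
    - [[0, 0, 0.9], [0, 0, 0], 0.5]
    - [[0, 0, 0.9], [0, 0, 0], 0.7]
    - [[0, 0, 0.4], [0, 0, 0], 1]

```text
clock: 10.3
tcp_pos: [0.5369, -0.164, 0.1782]
orientation: [0.002, 0.855, 0.519, 0.002]
wrist_force: [0.2, 0.0, -0.4]
finger_gap: 0.0845
```

```bash
python3 -c "
from h import *
snap('wrist','p5.png'); plan((.5696,.1104),.034,-.470)"
```

```text
yaw -0.4793 tilt [ 0.0075 -0.0031 -1.    ] pos [ 0.5377 -0.1643  0.1798]
need rows-units [ 0.797  6.868 -3.646] turn 0.067
```

View pics/p5.png

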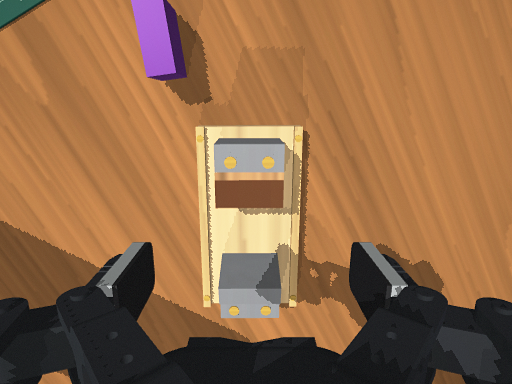

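Dark A stands flush on the cork (block columns 215–284, fence 214–285). Now the pale blank.

Emit:
move_arm:
  commands:
    - [[0.1, 0.86, 0], [0, 0, 0.01], 1]
    - [[0.1, 0.86, 0], [0, 0, 0.01], 1]
    - [[0.1, 0.86, 0], [0, 0, 0.01], 1]
    - [[0.1, 0.86, 0], [0, 0, 0.01], 1]
    - [[0.1, 0.86, -0.1], [0, 0, 0.01], 1]

```text
clock: 10.85
tcp_pos: [0.5554, 0.0099, 0.1702]
orientation: [0.0, 0.853, 0.522, 0.0]
wrist_force: [0.4, -0.3, 0.5]
finger_gap: 0.0853
```

Emit:
move_arm:
  commands:
    - [[0.1, 0.86, -0.4], [0, 0, 0.01], 1]
    - [[0.1, 0.86, -0.4], [0, 0, 0.01], 1]
    - [[0.1, 0.86, -0.4], [0, 0, 0], 1]
    - [[0, 0, -0.4], [0, 0, 0], 1]
    - [[0, 0, 0], [0, 0, 0], 1]

```text
clock: 11.35
tcp_pos: [0.5652, 0.1128, 0.1033]
orientation: [-0.001, 0.852, 0.524, -0.002]
wrist_force: [-0.7, -0.2, -0.6]
finger_gap: 0.0853
```

```bash
python3 -c "
from h import *
plan((.5696,.1104),.034,-.470)"
```

```text
yaw -0.4675 tilt [-5.e-03 -2.e-04 -1.e+00] pos [0.5652 0.1128 0.1033]
need rows-units [ 0.111 -0.061 -1.732] turn -0.018
```

Emit:
move_arm:
  commands:
    - [[0.09, -0.06, -0.5], [0, 0, -0.02], 1]
    - [[0, 0, -0.5], [0, 0, 0], 1]
    - [[0, 0, -0.5], [0, 0, 0], 1]
    - [[0, 0, -0.2], [0, 0, 0], 1]
    - [[0, 0, 0], [0, 0, 0], 1]

```text
clock: 11.85
tcp_pos: [0.5701, 0.1086, 0.0371]
orientation: [-0.001, 0.853, 0.521, -0.001]
wrist_force: [-0.3, -0.0, 0.4]
finger_gap: 0.0856
```

```bash
python3 -c "
from h import *
plan((.5696,.1104),.034,-.470)"
```

```text
yaw -0.4736 tilt [-2.1e-03 -1.0e-04 -1.0e+00] pos [0.5701 0.1086 0.0371]
need rows-units [-0.013  0.045 -0.078] turn 0.026
```

Emit:
move_arm:
  commands:
    - [[-0.01, 0.04, -0.06], [0, 0, 0.02], 1]
    - [[0, 0, 0], [0, 0, 0], -1]
    - [[0, 0, 0], [0, 0, 0], -1]
    - [[0, 0, 0], [0, 0, 0], -1]
    - [[0, 0, 0], [0, 0, 0], -1]

```text
clock: 12.35
tcp_pos: [0.5714, 0.1109, 0.0363]
orientation: [0.0, 0.852, 0.523, 0.001]
wrist_force: [1.4, -0.5, 6.1]
finger_gap: 0.0516
```

```bash
python3 -c "
from h import *
plan((.5696,.1104),.034,-.470)"
```

```text
yaw -0.4699 tilt [ 2.e-03  1.e-04 -1.e+00] pos [0.5714 0.1109 0.0363]
need rows-units [-0.044 -0.012 -0.058] turn -0.001
```

Emit:
move_arm:
  commands:
    - [[0, 0, 0.3], [0, 0, 0], -1]
    - [[0, 0, 0.6], [0, 0, 0], -1]
    - [[0, 0, 0.8], [0, 0, 0], -1]
    - [[0, 0, 0.8], [0, 0, 0], -1]
    - [[0, 0, 0.3], [0, 0, 0], -1]

```text
clock: 12.85
tcp_pos: [0.5722, 0.1109, 0.1513]
orientation: [0.001, 0.852, 0.523, 0.002]
wrist_force: [1.1, -0.3, -0.2]
finger_gap: 0.0518
```

```bash
python3 -c "
from h import *
snap('wrist','g3.png'); plan(cr(0,9),.06,CY)"
```

```text
yaw -0.4698 tilt [ 6.5e-03  3.0e-04 -1.0e+00] pos [0.5726 0.1109 0.1519]
need rows-units [-1.212 -7.442 -2.298] turn -0.066
```

View pics/g3.png

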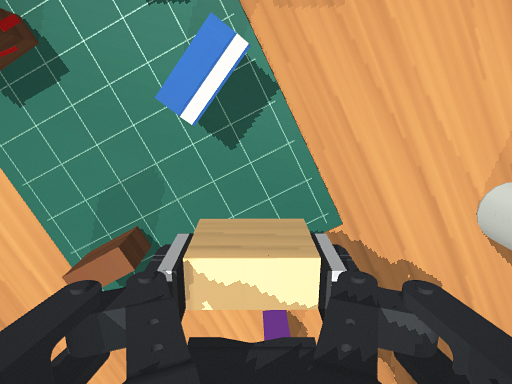

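Emit:
move_arm:
  commands:
    - [[-0.13, -0.83, 0], [0, 0, -0.01], -1]
    - [[-0.13, -0.83, 0], [0, 0, -0.01], -1]
    - [[-0.13, -0.83, 0], [0, 0, -0.01], -1]
    - [[-0.13, -0.83, 0], [0, 0, -0.01], -1]
    - [[-0.13, -0.83, 0], [0, 0, -0.01], -1]

```text
clock: 13.4
tcp_pos: [0.5434, -0.0562, 0.146]
orientation: [-0.001, 0.854, 0.52, -0.001]
wrist_force: [0.1, 0.2, -0.1]
finger_gap: 0.0513
```

Emit:
move_arm:
  commands:
    - [[-0.14, -0.83, 0], [0, 0, -0.01], -1]
    - [[-0.14, -0.83, 0], [0, 0, -0.01], -1]
    - [[-0.14, -0.83, -0.2], [0, 0, 0], -1]
    - [[-0.14, -0.83, -0.3], [0, 0, 0], -1]
    - [[0, 0, -0.3], [0, 0, 0], -1]

```text
clock: 13.9
tcp_pos: [0.5213, -0.1915, 0.114]
orientation: [0.0, 0.856, 0.517, -0.0]
wrist_force: [0.1, 0.5, -0.7]
finger_gap: 0.0516
```

Emit:
move_arm:
  commands:
    - [[0, 0, 0], [0, 0, 0], -1]
    - [[0, 0, 0], [0, 0, 0], -1]

```text
clock: 14.1
tcp_pos: [0.5214, -0.1869, 0.1144]
orientation: [-0.001, 0.855, 0.519, -0.001]
wrist_force: [0.4, -0.1, 0.2]
finger_gap: 0.0516
```

```bash
python3 -c "
from h import *
incr(); plan(cr(0,8),.054,CY)"
```

```text
cradle xy [-2.33  7.56] z 0.1144 dyaw -0.0002 F [ 0.4 -0.1  0.2]
yaw -0.4792 tilt [-0.002   0.0014 -1.    ] pos [ 0.5214 -0.1869  0.1144]
need rows-units [ 0.057 -0.017 -1.511] turn 0.001
```

Emit:
move_arm:
  commands:
    - [[0.05, -0.02, -0.4], [0, 0, 0], -1]
    - [[0, 0, -0.4], [0, 0, 0], -1]
    - [[0, 0, -0.4], [0, 0, 0], -1]
    - [[0, 0, -0.3], [0, 0, 0], -1]
    - [[0, 0, 0], [0, 0, 0], -1]

```text
clock: 14.6
tcp_pos: [0.5233, -0.1872, 0.054]
orientation: [-0.001, 0.854, 0.52, -0.001]
wrist_force: [0.5, 0.2, -0.4]
finger_gap: 0.0513
```

```bash
python3 -c "
from h import *
incr(); plan(cr(0,9),.049,CY)"
```

```text
cradle xy [-0.48  8.16] z 0.054 dyaw 0.0009 F [ 0.5  0.2 -0.4]
yaw -0.4781 tilt [-0.0024  0.0014 -1.    ] pos [ 0.5233 -0.1872  0.054 ]
need rows-units [ 0.02   0.013 -0.126] turn -0.007
```

Emit:
move_arm:
  commands:
    - [[0.01, 0, -0.11], [0, 0, 0], -1]
    - [[0, 0, 0], [0, 0, 0], -1]
    - [[0.012, 0.023, 0], [0, 0, 0], -1]
    - [[0.012, 0.023, 0], [0, 0, 0], -1]
    - [[0, 0, 0], [0, 0, 0], -1]

```text
clock: 15.1
tcp_pos: [0.5258, -0.187, 0.0514]
orientation: [0.0, 0.855, 0.519, 0.0]
wrist_force: [0.3, -0.3, -0.2]
finger_gap: 0.0514
```

```bash
python3 -c "
from h import *
incr()"
```

```text
cradle xy [1.65 9.5 ] z 0.0514 dyaw -0.0006 F [ 0.3 -0.3 -0.2]
```

Emit:
move_arm:
  commands:
    - [[-0.025, 0.02, -0.05], [0, 0, 0], -1]
    - [[0, 0, 0], [0, 0, 0], -1]
    - [[0.008, 0.03, 0], [0, 0, 0], -1]
    - [[0, 0, 0], [0, 0, 0], -1]

```text
clock: 15.5
tcp_pos: [0.5248, -0.1848, 0.0489]
orientation: [-0.0, 0.855, 0.519, 0.0]
wrist_force: [0.4, 0.5, -0.9]
finger_gap: 0.0514
```

```bash
python3 -c "
from h import *
incr()"
```

```text
cradle xy [-0.26 10.97] z 0.0489 dyaw -0.0006 F [ 0.4  0.5 -0.9]
```

Emit:
move_arm:
  commands:
    - [[0.015, 0.03, 0], [0, 0, 0], -1]
    - [[0, 0, 0], [0, 0, 0], -1]

```text
clock: 15.7
tcp_pos: [0.5255, -0.1837, 0.0489]
orientation: [0.0, 0.855, 0.519, -0.0]
wrist_force: [0.5, -0.5, 0.6]
finger_gap: 0.0515
```

```bash
python3 -c "
from h import *
incr()"
```

```text
cradle xy [-0.2  12.25] z 0.0489 dyaw -0.0006 F [ 0.5 -0.5  0.6]
```

Emit:
move_arm:
  commands:
    - [[0.012, 0.023, 0], [0, 0, 0], -1]
    - [[0, 0, 0], [0, 0, 0], -1]

```text
clock: 15.9
tcp_pos: [0.5256, -0.1832, 0.0489]
orientation: [0.0, 0.855, 0.519, -0.001]
wrist_force: [-0.8, -3.1, -0.1]
finger_gap: 0.0515
```

```bash
python3 -c "
from h import *
incr();snap('wrist','p6.png')"
```

```text
cradle xy [-0.27 12.77] z 0.0489 dyaw -0.0008 F [-0.8 -3.1 -0.1]
```

View pics/p6.png

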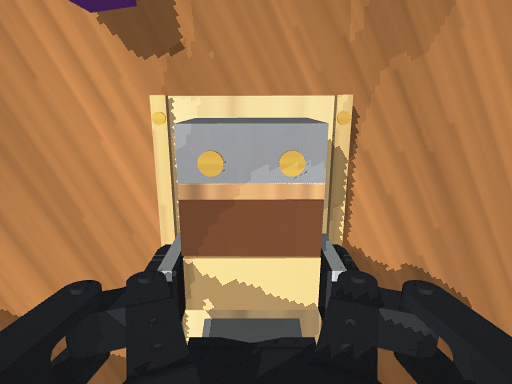

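Emit:
move_arm:
  commands:
    - [[0, 0, -0.03], [0, 0, 0], -1]
    - [[0, 0, 0], [0, 0, 0], -1]

```text
clock: 16.15
tcp_pos: [0.5257, -0.1833, 0.0483]
orientation: [0.0, 0.855, 0.519, -0.0]
wrist_force: [-3.3, -2.5, 5.3]
finger_gap: 0.0515
```

```bash
python3 -c "
from h import *
incr()"
```

```text
cradle xy [-0.19 12.77] z 0.0483 dyaw -0.001 F [-3.3 -2.5  5.3]
```

Floor contact (5 N up). Release and rise.

Emit:
move_arm:
  commands:
    - [[0, 0, 0], [0, 0, 0], 0.5]
    - [[0, 0, 0], [0, 0, 0], 0.5]
    - [[0, 0, 0], [0, 0, 0], 0.5]

```text
clock: 16.45
tcp_pos: [0.5261, -0.1825, 0.0476]
orientation: [-0.0, 0.855, 0.519, 0.0]
wrist_force: [-0.2, 0.1, 0.0]
finger_gap: 0.0642
```

Emit:
move_arm:
  commands:
    - [[0, 0, 0.3], [0, 0, 0], 0.5]
    - [[0, 0, 0.7], [0, 0, 0], 0.5]
    - [[0, 0, 0.9], [0, 0, 0], 0.5]
    - [[0, 0, 0.8], [0, 0, 0], 0.7]
    - [[0, 0, 0.3], [0, 0, 0], 1]

```text
clock: 16.95
tcp_pos: [0.5278, -0.1835, 0.1722]
orientation: [0.003, 0.855, 0.519, 0.002]
wrist_force: [0.5, -0.2, 0.6]
finger_gap: 0.0847
```

```bash
python3 -c "
from h import *
snap('wrist','p7.png'); plan((.4417,.1111),.034,.043)"
```

```text
yaw -0.4794 tilt [ 0.0066 -0.0031 -1.    ] pos [ 0.528  -0.1837  0.1725]
need rows-units [-2.158  7.369 -3.463] turn 3.742
```

View pics/p7.png

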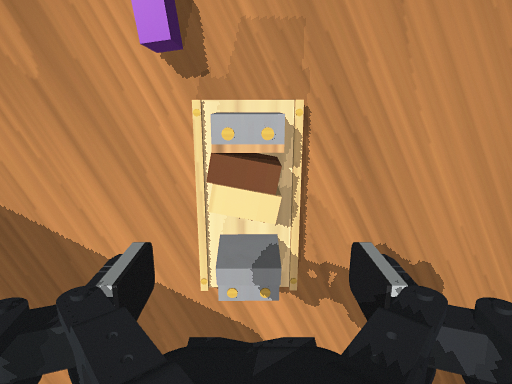

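The pale and dark blanks have both turned by about 10° (right ends away from the fence), so something disturbed them on release. I'll measure them before mending.

```bash
python3 - <<'E'
from h import *
d=dict(np.load('pics/p7.npz'));o=d['frame'].copy()
for n,u,z,t in [('dark',(245,172),.059,25),('pale',(245,204),.059,30)]:
    r=face(d,u,z,t); c,s=np.cos(CY),np.sin(CY); p=r[0]/1e3-CO
    print(n,r[0:3],'cradle',np.round([(c*p[0]+s*p[1])*1e3,(-s*p[0]+c*p[1])*1e3],1),'dyaw',round(r[2]-CY,3))
    cv2.polylines(o,[r[3]],True,(0,255,0))
cv2.imwrite('pics/p7c.png',cv2.resize(o[80:310,170:330,::-1],None,fx=2.6,fy=2.6,interpolation=0))
E
```

```text
dark (array([ 531.6, -167.5]), [np.float32(22.3), np.float32(54.3)], -0.672) cradle [-2.2 29.5] dyaw -0.193
pale (array([ 514.2, -213.6]), [np.float32(68.7), np.float32(84.7)], 1.099) cradle [  3.6 -19.4] dyaw 1.578
```

View pics/p7c.png

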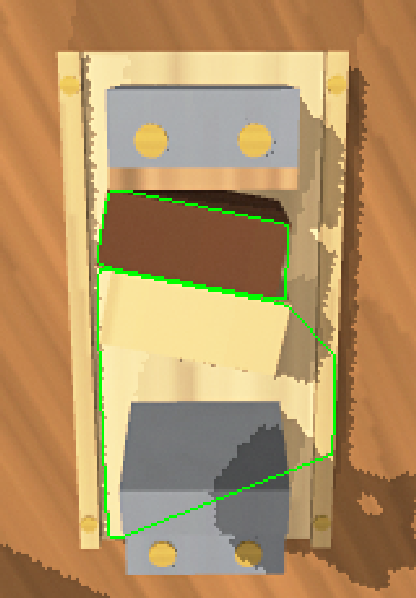

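```bash
python3 - <<'E'
from h import *
d=dict(np.load('pics/p7.npz'));T=wristT(d);K=d['mtx']
P=[]
for u,v in [(105,270),(290,305),(275,378),(103,342)]:
    p=toz(K,T,(u/2.6+170-.5,v/2.6+80-.5),.059)[:2]; P.append(p)
    c,s=np.cos(CY),np.sin(CY); q=p-CO
    print(np.round([(c*q[0]+s*q[1])*1e3,(-s*q[0]+c*q[1])*1e3],1))
P=np.array(P);print(P.mean(0))
plan(P.mean(0),.055,-.67)
E
```

```text
[-28.4  22.4]
[24.  12.1]
[ 20.2 -10.1]
[-29.7   1.1]
[ 0.51985935 -0.18746329]
yaw -0.4794 tilt [ 0.0066 -0.0031 -1.    ] pos [ 0.528  -0.1837  0.1725]
need rows-units [-0.204 -0.095 -2.938] turn -1.365
```

Emit:
move_arm:
  commands:
    - [[-0.07, -0.03, -0.3], [0, 0, -0.45], 1]
    - [[-0.07, -0.03, -0.3], [0, 0, -0.45], 1]
    - [[-0.06, -0.03, -0.4], [0, 0, -0.45], 1]
    - [[0, 0, -0.5], [0, 0, 0], 1]
    - [[0, 0, 0], [0, 0, 0], 1]

```text
clock: 17.5
tcp_pos: [0.5153, -0.1851, 0.1042]
orientation: [-0.003, 0.9, 0.436, -0.002]
wrist_force: [-0.4, 0.5, -0.5]
finger_gap: 0.0856
```

```bash
python3 -c "
from h import *
plan((.5199,-.1875),.048,-.67);snap('wrist','p8.png')"
```

```text
yaw -0.6682 tilt [-0.0059  0.0033 -1.    ] pos [ 0.5153 -0.1851  0.1042]
need rows-units [ 0.114 -0.061 -1.404] turn -0.013
```

View pics/p8.png

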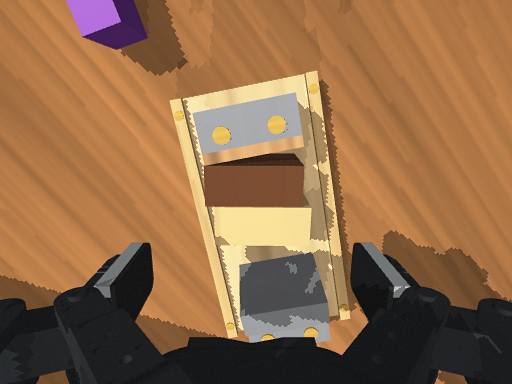

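Emit:
move_arm:
  commands:
    - [[0.1, -0.055, -0.4], [0, 0, 0], 1]
    - [[0, 0, -0.4], [0, 0, 0], 1]
    - [[0, 0, -0.4], [0, 0, 0], 1]
    - [[0, 0, -0.15], [0, 0, 0], 1]
    - [[0, 0, 0], [0, 0, 0], 1]

```text
clock: 18.05
tcp_pos: [0.5216, -0.1884, 0.0534]
orientation: [-0.001, 0.9, 0.436, -0.0]
wrist_force: [0.2, -1.6, 0.7]
finger_gap: 0.0855
```

```bash
python3 -c "
from h import *
plan((.5199,-.1875),.048,-.67);incr();snap('wrist','p9.png')"
```

```text
yaw -0.6681 tilt [-1.1e-03  6.0e-04 -1.0e+00] pos [ 0.5216 -0.1884  0.0534]
need rows-units [-0.042  0.022 -0.135] turn -0.014
cradle xy [-1.51  6.33] z 0.0534 dyaw -0.1891 F [ 0.2 -1.6  0.7]
```

View pics/p9.png

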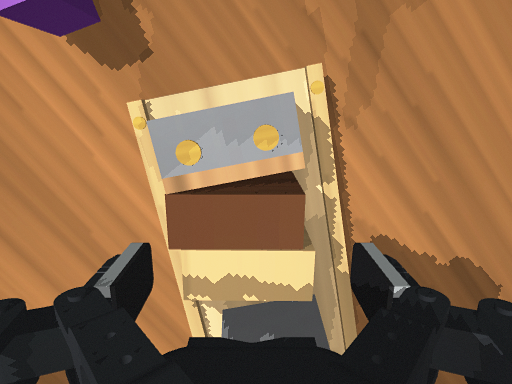

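Emit:
move_arm:
  commands:
    - [[-0.03, 0.015, -0.12], [0, 0, 0], 1]
    - [[0, 0, 0], [0, 0, 0], -1]
    - [[0, 0, 0], [0, 0, 0], -1]
    - [[0, 0, 0], [0, 0, 0], -1]
    - [[0, 0, 0], [0, 0, 0], -1]

```text
clock: 18.6
tcp_pos: [0.5211, -0.1883, 0.0495]
orientation: [0.0, 0.9, 0.436, 0.0]
wrist_force: [-0.7, -0.4, 3.5]
finger_gap: 0.0516
```

```bash
python3 -c "
from h import *
plan(cr(0,6),.050,CY);incr();snap('wrist','p10.png')"
```

```text
yaw -0.6683 tilt [ 1.1e-03 -5.0e-04 -1.0e+00] pos [ 0.5211 -0.1883  0.0495]
need rows-units [ 0.041 -0.028  0.013] turn 1.355
cradle xy [-1.96  6.23] z 0.0495 dyaw -0.1893 F [-0.7 -0.4  3.5]
```

View pics/p10.png

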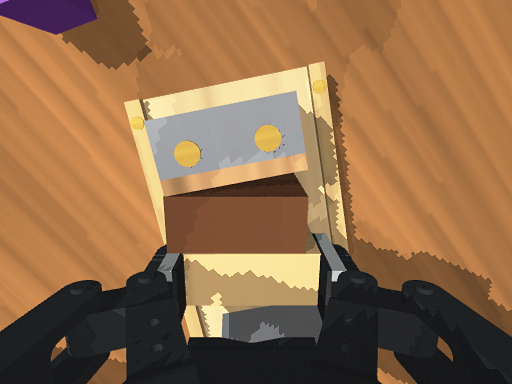

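Emit:
move_arm:
  commands:
    - [[-0.046, -0.089, 0.04], [0, 0, 0], -1]
    - [[0, 0, 0], [0, 0, 0.7], -1]
    - [[0.04, -0.02, 0], [0, 0, 0.65], -1]
    - [[0, 0, 0], [0, 0, 0], -1]

```text
clock: 19.05
tcp_pos: [0.5203, -0.1927, 0.0504]
orientation: [-0.0, 0.855, 0.519, -0.0]
wrist_force: [-0.4, 0.0, -0.1]
finger_gap: 0.0511
```

```bash
python3 -c "
from h import *
plan(cr(0,6),.050,CY);incr();snap('wrist','p11.png')"
```

```text
yaw -0.4797 tilt [-2.e-04 -0.e+00 -1.e+00] pos [ 0.5203 -0.1927  0.0504]
need rows-units [ 0.061  0.082 -0.009] turn 0.005
cradle xy [-0.66  1.97] z 0.0504 dyaw -0.0007 F [-0.4  0.  -0.1]
```

View pics/p11.png

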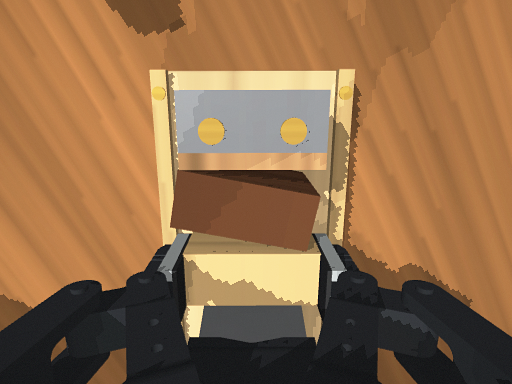

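Likely cause: the pads are as wide as the blank is thick, so the fingertips' front edges caught the dark blank on opening. I'll re-grip the pale blank further back so that it stands 4–5 mm ahead of the pads.

Emit:
move_arm:
  commands:
    - [[0, 0, -0.02], [0, 0, 0], -1]
    - [[0, 0, 0], [0, 0, 0], 0.42]
    - [[0, 0, 0], [0, 0, 0], 0.42]
    - [[-0.055, -0.105, 0], [0, 0, 0], 0.42]
    - [[0, 0, 0], [0, 0, 0], 0.42]

```text
clock: 19.6
tcp_pos: [0.5181, -0.1971, 0.0498]
orientation: [0.0, 0.855, 0.519, -0.0]
wrist_force: [1.3, -0.8, 0.2]
finger_gap: 0.0606
```

```bash
python3 -c "
from h import *
incr();snap('wrist','p12.png')"
```

```text
cradle xy [-0.57 -2.98] z 0.0498 dyaw -0.0014 F [ 1.3 -0.8  0.2]
```

View pics/p12.png

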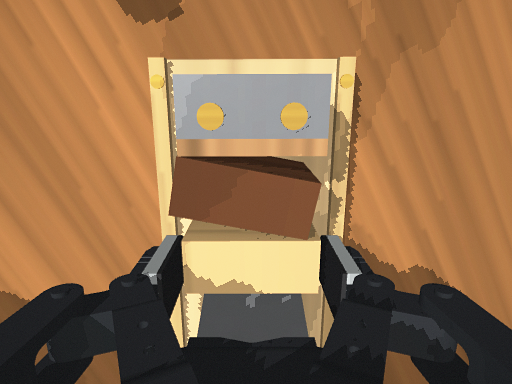

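Emit:
move_arm:
  commands:
    - [[0, 0, 0], [0, 0, 0], -1]
    - [[0, 0, 0], [0, 0, 0], -1]
    - [[0, 0, 0.015], [0, 0, 0], -1]
    - [[0.035, 0.067, 0], [0, 0, 0], -1]
    - [[0.035, 0.067, 0], [0, 0, 0], -1]

```text
clock: 20.15
tcp_pos: [0.5211, -0.191, 0.0502]
orientation: [-0.0, 0.855, 0.519, -0.0]
wrist_force: [-0.0, -1.0, -0.7]
finger_gap: 0.0515
```

Emit:
move_arm:
  commands:
    - [[0.025, 0.045, 0], [0, 0, 0], -1]
    - [[0, 0, 0], [0, 0, 0], -1]

```text
clock: 20.35
tcp_pos: [0.5222, -0.189, 0.0502]
orientation: [-0.0, 0.855, 0.519, 0.0]
wrist_force: [-0.0, 0.2, -0.3]
finger_gap: 0.0511
```

```bash
python3 -c "
from h import *
incr();snap('wrist','p13.png')"
```

```text
cradle xy [-0.71  6.09] z 0.0502 dyaw -0.0 F [-0.   0.2 -0.3]
```

View pics/p13.png

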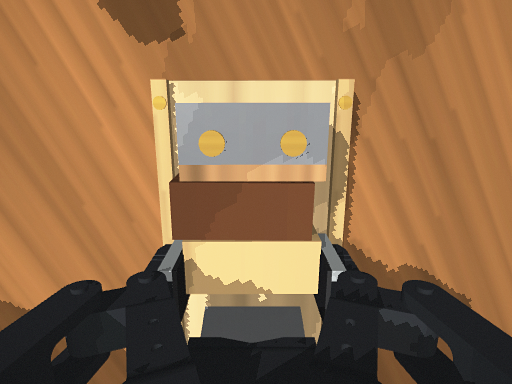

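Dark is square to the fence again but about 3.6 mm to −x (columns 170–314 against 176–328). I'll pull the pale back to make room, then re-centre the dark.

Emit:
move_arm:
  commands:
    - [[-0.05, -0.09, 0.02], [0, 0, 0], -1]
    - [[-0.05, -0.09, 0], [0, 0, 0], -1]
    - [[-0.04, -0.09, 0], [0, 0, 0], -1]
    - [[0, 0, -0.03], [0, 0, 0], -1]
    - [[0, 0, 0], [0, 0, 0], -1]

```text
clock: 20.9
tcp_pos: [0.5164, -0.2006, 0.05]
orientation: [0.0, 0.855, 0.519, 0.0]
wrist_force: [0.4, -0.5, 0.3]
finger_gap: 0.0513
```

Emit:
move_arm:
  commands:
    - [[0, 0, 0], [0, 0, 0], 0.5]
    - [[0, 0, 0], [0, 0, 0], 0.5]
    - [[0, 0, 0], [0, 0, 0], 0.5]

```text
clock: 21.2
tcp_pos: [0.5165, -0.2001, 0.0499]
orientation: [-0.0, 0.855, 0.519, 0.0]
wrist_force: [-0.6, -0.2, -1.1]
finger_gap: 0.0637
```

Emit:
move_arm:
  commands:
    - [[0, 0, 0.4], [0, 0, 0], 0.5]
    - [[0, 0, 0.4], [0, 0, 0], 0.5]
    - [[0, 0, 0.3], [0, 0, 0], 0.8]
    - [[0, 0, 0], [0, 0, 0], 0.8]

```text
clock: 21.6
tcp_pos: [0.5177, -0.2008, 0.0957]
orientation: [0.002, 0.855, 0.519, 0.001]
wrist_force: [0.1, -0.4, -0.4]
finger_gap: 0.077
```

```bash
python3 -c "
from h import *
incr();snap('wrist','p14.png');plan(cr(0,30),.06,CY)"
```

```text
cradle xy [ 0.81 -6.47] z 0.0957 dyaw -0.0005 F [ 0.1 -0.4 -0.4]
yaw -0.4795 tilt [ 0.0018 -0.001  -1.    ] pos [ 0.5171 -0.2005  0.0947]
need rows-units [ 0.417  0.811 -0.867] turn 0.004
```

View pics/p14.png

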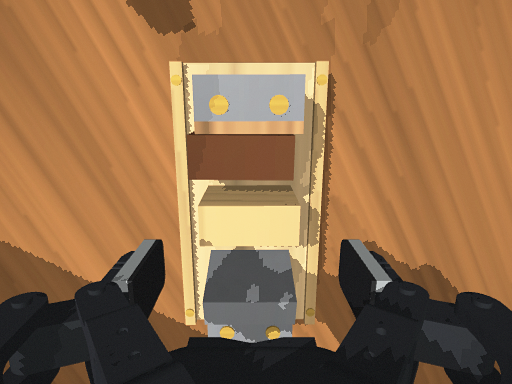

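Emit:
move_arm:
  commands:
    - [[0.14, 0.27, 0], [0, 0, 0], 0.8]
    - [[0.14, 0.27, 0], [0, 0, 0], 0.8]
    - [[0.13, 0.26, 0], [0, 0, 0], 0.8]
    - [[0, 0, -0.3], [0, 0, 0], 0.8]
    - [[0, 0, -0.3], [0, 0, 0], 0.8]

```text
clock: 22.15
tcp_pos: [0.5331, -0.1676, 0.0689]
orientation: [0.0, 0.854, 0.52, -0.0]
wrist_force: [0.8, 0.4, 0.7]
finger_gap: 0.0771
```

Emit:
move_arm:
  commands:
    - [[0, 0, -0.3], [0, 0, 0], 0.8]
    - [[0, 0, -0.15], [0, 0, 0], 0.8]
    - [[0, 0, 0], [0, 0, 0], 0.8]

```text
clock: 22.45
tcp_pos: [0.5316, -0.168, 0.0502]
orientation: [-0.001, 0.855, 0.519, -0.001]
wrist_force: [-0.2, -0.2, 0.9]
finger_gap: 0.077
```

```bash
python3 -c "
from h import *
incr();snap('wrist','p15.png');plan(cr(0,29.5),.048,CY)"
```

```text
cradle xy [-2.   29.01] z 0.0502 dyaw -0.0014 F [-0.2 -0.2  0.9]
yaw -0.4803 tilt [-1.5e-03  6.0e-04 -1.0e+00] pos [ 0.5322 -0.1683  0.051 ]
need rows-units [ 0.035 -0.005 -0.076] turn 0.009
```

View pics/p15.png

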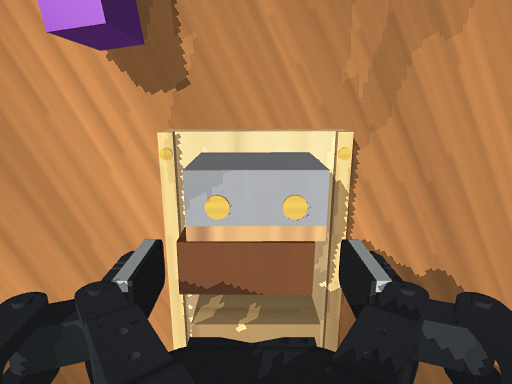

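Close at the current place, then shift to x=0 and check the alignment.

Emit:
move_arm:
  commands:
    - [[0.02, -0.01, -0.05], [0, 0, 0], 0.8]
    - [[0, 0, 0], [0, 0, 0], -1]
    - [[0, 0, 0], [0, 0, 0], -1]
    - [[0, 0, 0], [0, 0, 0], -1]
    - [[0, 0, 0], [0, 0, 0], -1]

```text
clock: 23.0
tcp_pos: [0.5341, -0.1689, 0.0505]
orientation: [0.001, 0.855, 0.519, 0.0]
wrist_force: [0.1, -0.2, 3.1]
finger_gap: 0.0513
```

```bash
python3 -c "
from h import *
incr();snap('wrist','p16.png')"
```

```text
cradle xy [ 0.65 29.39] z 0.0505 dyaw -0.0007 F [ 0.1 -0.2  3.1]
```

View pics/p16.png

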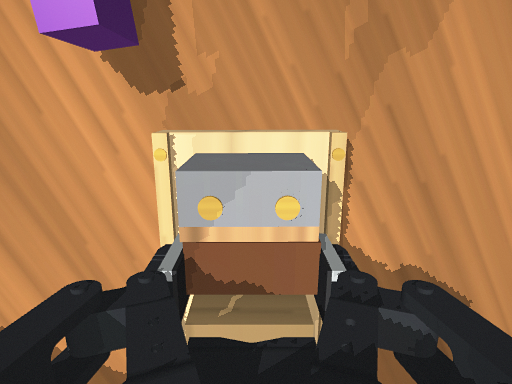

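Emit:
move_arm:
  commands:
    - [[-0.016, 0.008, 0], [0, 0, 0], -1]
    - [[0.01, 0.02, 0], [0, 0, 0], -1]
    - [[0, 0, 0], [0, 0, 0], -1]

```text
clock: 23.35
tcp_pos: [0.5339, -0.1682, 0.0505]
orientation: [0.001, 0.855, 0.519, 0.0]
wrist_force: [0.4, -2.9, 4.4]
finger_gap: 0.0514
```

```bash
python3 -c "
from h import *
incr()"
```

```text
cradle xy [ 0.17 29.92] z 0.0505 dyaw -0.0009 F [ 0.4 -2.9  4.4]
```

Emit:
move_arm:
  commands:
    - [[0, 0, 0], [0, 0, 0], 0.5]
    - [[0, 0, 0], [0, 0, 0], 0.5]
    - [[0, 0, 0], [0, 0, 0], 0.5]

```text
clock: 23.65
tcp_pos: [0.5327, -0.1669, 0.0493]
orientation: [-0.001, 0.855, 0.519, -0.0]
wrist_force: [0.2, 0.7, -0.2]
finger_gap: 0.0641
```

```bash
python3 -c "
from h import *
incr();snap('wrist','p17.png')"
```

```text
cradle xy [-1.5  30.52] z 0.0493 dyaw -0.0005 F [ 0.2  0.7 -0.2]
```

View pics/p17.png

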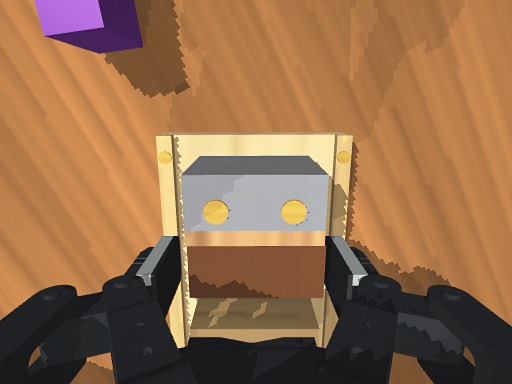

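Emit:
move_arm:
  commands:
    - [[0, 0, 0.3], [0, 0, 0], 0.5]
    - [[0, 0, 0.4], [0, 0, 0], 0.5]
    - [[0, 0, 0.4], [0, 0, 0], 0.6]
    - [[0, 0, 0], [0, 0, 0], 0.8]

```text
clock: 24.1
tcp_pos: [0.5351, -0.1682, 0.0968]
orientation: [0.002, 0.855, 0.519, 0.001]
wrist_force: [0.4, -0.4, -0.1]
finger_gap: 0.0768
```

```bash
python3 -c "
from h import *
incr();snap('wrist','p18.png');plan(cr(0,-6),.06,CY)"
```

```text
cradle xy [ 1.23 30.48] z 0.0968 dyaw -0.0006 F [ 0.4 -0.4 -0.1]
yaw -0.4796 tilt [ 0.0029 -0.0013 -1.    ] pos [ 0.5345 -0.1679  0.0955]
need rows-units [-0.432 -0.802 -0.887] turn 0.004
```

View pics/p18.png

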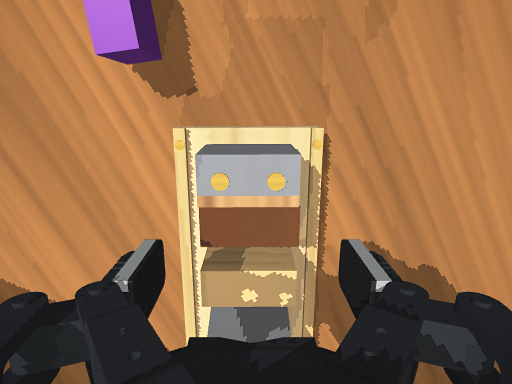

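Emit:
move_arm:
  commands:
    - [[-0.14, -0.27, 0], [0, 0, 0], 0.8]
    - [[-0.14, -0.27, 0], [0, 0, 0], 0.8]
    - [[-0.14, -0.26, 0], [0, 0, 0], 0.8]
    - [[0, 0, -0.3], [0, 0, 0], 0.8]
    - [[0, 0, -0.3], [0, 0, 0], 0.8]

```text
clock: 24.65
tcp_pos: [0.5163, -0.2002, 0.0689]
orientation: [0.0, 0.855, 0.518, 0.0]
wrist_force: [-1.2, 0.0, -0.4]
finger_gap: 0.0768
```

Emit:
move_arm:
  commands:
    - [[0, 0, -0.3], [0, 0, 0], 0.8]
    - [[0, 0, -0.18], [0, 0, 0], 0.8]
    - [[0, 0, 0], [0, 0, 0], 0.8]

```text
clock: 24.95
tcp_pos: [0.5155, -0.1985, 0.0488]
orientation: [-0.001, 0.855, 0.519, -0.001]
wrist_force: [-0.0, 0.1, 0.2]
finger_gap: 0.0765
```

```bash
python3 -c "
from h import *
incr();snap('wrist','p19.png')"
```

```text
cradle xy [-2.18 -5.46] z 0.0488 dyaw -0.0002 F [-0.   0.1  0.2]
```

View pics/p19.png

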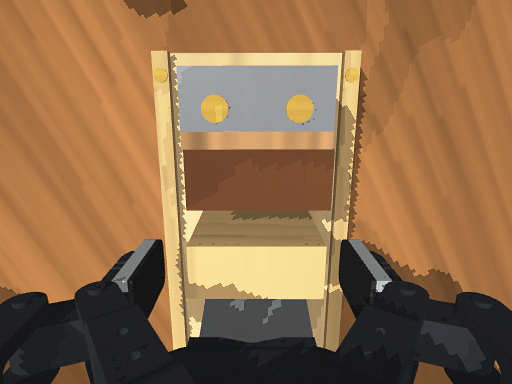

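Emit:
move_arm:
  commands:
    - [[0.02, -0.01, 0], [0, 0, 0], 0.8]
    - [[0, 0, 0], [0, 0, 0], -1]
    - [[0, 0, 0], [0, 0, 0], -1]
    - [[0, 0, 0], [0, 0, 0], -1]
    - [[0, 0, 0.02], [0, 0, 0], -1]

```text
clock: 25.5
tcp_pos: [0.5176, -0.2, 0.0518]
orientation: [0.0, 0.855, 0.519, 0.0]
wrist_force: [-0.2, -0.0, -0.7]
finger_gap: 0.0514
```

Emit:
move_arm:
  commands:
    - [[0.035, 0.067, 0], [0, 0, 0], -1]
    - [[0.035, 0.067, 0], [0, 0, 0], -1]
    - [[0.035, 0.067, 0], [0, 0, 0], -1]
    - [[0, 0, 0], [0, 0, 0], -1]

```text
clock: 25.9
tcp_pos: [0.5218, -0.1914, 0.0515]
orientation: [-0.0, 0.855, 0.519, 0.0]
wrist_force: [-0.2, 0.5, 1.4]
finger_gap: 0.0511
```

```bash
python3 -c "
from h import *
incr()"
```

```text
cradle xy [0.09 3.81] z 0.0515 dyaw -0.0001 F [-0.2  0.5  1.4]
```

Emit:
move_arm:
  commands:
    - [[0.035, 0.067, -0.01], [0, 0, 0], -1]
    - [[0.012, 0.022, -0.01], [0, 0, 0], -1]
    - [[0, 0, 0], [0, 0, 0], -1]

```text
clock: 26.2
tcp_pos: [0.5237, -0.189, 0.0515]
orientation: [0.001, 0.855, 0.519, -0.0]
wrist_force: [-1.7, -2.3, 6.1]
finger_gap: 0.0518
```

```bash
python3 -c "
from h import *
incr();snap('wrist','p20.png')"
```

```text
cradle xy [0.63 6.79] z 0.0515 dyaw -0.001 F [-1.7 -2.3  6.1]
```

View pics/p20.png

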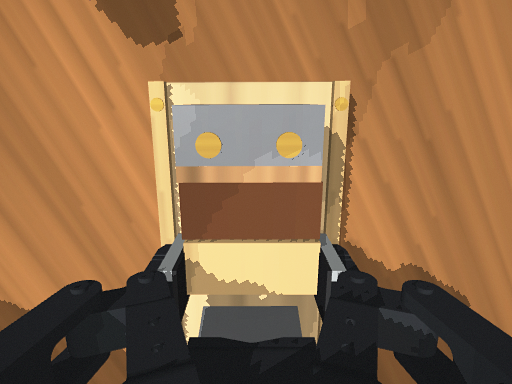

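Emit:
move_arm:
  commands:
    - [[-0.014, 0.007, 0], [0, 0, 0], -1]
    - [[0, 0, 0], [0, 0, 0], -1]
    - [[0, 0, 0], [0, 0, 0], 0.5]
    - [[0, 0, 0], [0, 0, 0], 0.5]
    - [[0, 0, 0], [0, 0, 0], 0.5]

```text
clock: 26.75
tcp_pos: [0.5226, -0.1875, 0.0502]
orientation: [-0.001, 0.855, 0.519, -0.0]
wrist_force: [-0.3, 0.2, -0.0]
finger_gap: 0.0642
```

```bash
python3 -c "
from h import *
incr();snap('wrist','p21.png')"
```

```text
cradle xy [-1.01  7.54] z 0.0502 dyaw -0.0005 F [-0.3  0.2 -0. ]
```

View pics/p21.png

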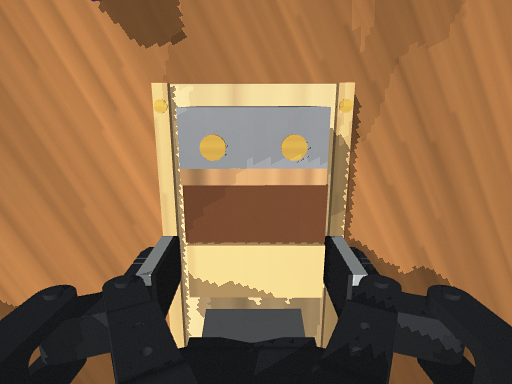

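Emit:
move_arm:
  commands:
    - [[0, 0, 0.3], [0, 0, 0], 0.5]
    - [[0, 0, 0.7], [0, 0, 0], 0.5]
    - [[0, 0, 0.9], [0, 0, 0], 0.5]
    - [[0, 0, 0.8], [0, 0, 0], 0.7]
    - [[0, 0, 0], [0, 0, 0], 1]

```text
clock: 27.3
tcp_pos: [0.5258, -0.1894, 0.1646]
orientation: [0.004, 0.855, 0.519, 0.002]
wrist_force: [0.9, -1.2, 0.0]
finger_gap: 0.0845
```

```bash
python3 -c "
from h import *
snap('wrist','p22.png'); plan((.4417,.1111),.035,.043)"
```

```text
yaw -0.4796 tilt [ 0.0056 -0.0029 -1.    ] pos [ 0.5248 -0.1889  0.1622]
need rows-units [-2.076  7.5   -3.18 ] turn 3.743
```

View pics/p22.png

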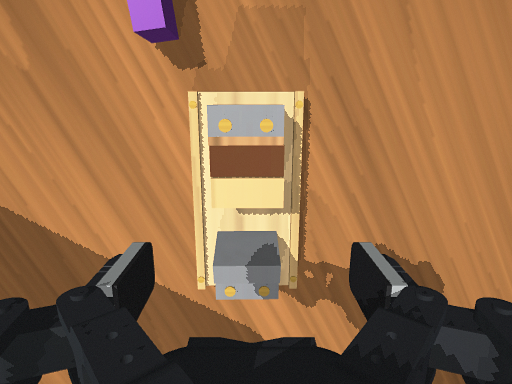

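Emit:
move_arm:
  commands:
    - [[-0.23, 0.82, 0], [0, 0, 0.42], 1]
    - [[-0.23, 0.82, 0], [0, 0, 0.42], 1]
    - [[-0.23, 0.82, 0], [0, 0, 0.42], 1]
    - [[-0.23, 0.82, 0], [0, 0, 0.42], 1]
    - [[-0.23, 0.82, 0], [0, 0, 0.42], 1]

```text
clock: 27.85
tcp_pos: [0.4756, -0.0227, 0.1579]
orientation: [-0.001, 0.769, 0.639, -0.0]
wrist_force: [-0.3, 0.0, 0.1]
finger_gap: 0.0854
```

Emit:
move_arm:
  commands:
    - [[-0.23, 0.82, 0], [0, 0, 0.42], 1]
    - [[-0.23, 0.82, -0.2], [0, 0, 0.42], 1]
    - [[-0.23, 0.82, -0.4], [0, 0, 0.42], 1]
    - [[-0.23, 0.82, -0.4], [0, 0, 0.38], 1]
    - [[0, 0, -0.4], [0, 0, 0], 1]

```text
clock: 28.35
tcp_pos: [0.4376, 0.1101, 0.1015]
orientation: [-0.001, 0.69, 0.724, -0.0]
wrist_force: [0.2, -0.1, -0.6]
finger_gap: 0.0855
```

Emit:
move_arm:
  commands:
    - [[0, 0, 0], [0, 0, 0], 1]
    - [[0, 0, 0], [0, 0, 0], 1]

```text
clock: 28.55
tcp_pos: [0.4396, 0.1071, 0.1024]
orientation: [-0.0, 0.692, 0.722, -0.001]
wrist_force: [0.3, -1.2, 0.7]
finger_gap: 0.0854
```

```bash
python3 -c "
from h import *
plan((.4419,.1070),.035,.043)"
```

```text
yaw 0.0425 tilt [-1.5e-03 -2.0e-04 -1.0e+00] pos [0.4396 0.1071 0.1024]
need rows-units [ 5.800e-02 -1.000e-03 -1.685e+00] turn 0.004
```

Emit:
move_arm:
  commands:
    - [[0.05, 0, -0.5], [0, 0, 0], 1]
    - [[0, 0, -0.5], [0, 0, 0], 1]
    - [[0, 0, -0.4], [0, 0, 0], 1]
    - [[0, 0, -0.25], [0, 0, 0], 1]
    - [[0, 0, 0], [0, 0, 0], 1]

```text
clock: 29.05
tcp_pos: [0.4418, 0.1065, 0.0362]
orientation: [-0.0, 0.692, 0.722, -0.001]
wrist_force: [0.2, 0.5, -0.0]
finger_gap: 0.0855
```

```bash
python3 -c "
from h import *
plan((.4419,.1070),.035,.043);snap('wrist','p23.png')"
```

```text
yaw 0.0412 tilt [-1.5e-03 -2.0e-04 -1.0e+00] pos [0.4418 0.1065 0.0362]
need rows-units [ 0.002  0.013 -0.029] turn 0.013
```

View pics/p23.png

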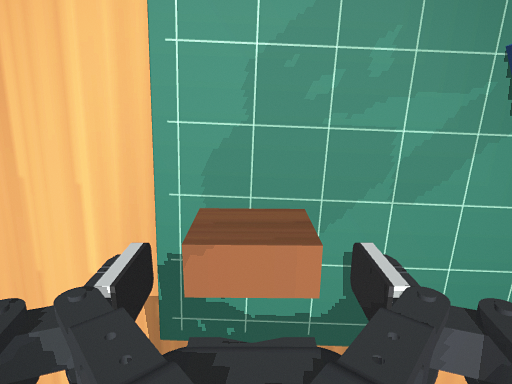

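Well placed: the blank is centred at column 252 and about 5 mm ahead of the pads. Grip and lift.

Emit:
move_arm:
  commands:
    - [[0, 0, 0], [0, 0, 0], -1]
    - [[0, 0, 0], [0, 0, 0], -1]
    - [[0, 0, 0], [0, 0, 0], -1]
    - [[0, 0, 0], [0, 0, 0], -1]

```text
clock: 29.5
tcp_pos: [0.443, 0.1072, 0.0377]
orientation: [0.001, 0.692, 0.722, 0.001]
wrist_force: [-1.3, -0.5, 6.4]
finger_gap: 0.0514
```

```bash
python3 -c "
from h import *
plan((.4419,.1070),.035,.043)"
```

```text
yaw 0.0426 tilt [ 2.1e-03 -1.0e-04 -1.0e+00] pos [0.443  0.1072 0.0377]
need rows-units [-0.028 -0.004 -0.067] turn 0.003
```

Emit:
move_arm:
  commands:
    - [[0, 0, 0.3], [0, 0, 0], -1]
    - [[0, 0, 0.6], [0, 0, 0], -1]
    - [[0, 0, 0.8], [0, 0, 0], -1]
    - [[0, 0, 0.8], [0, 0, 0], -1]
    - [[0, 0, 0.3], [0, 0, 0], -1]

```text
clock: 30.0
tcp_pos: [0.4437, 0.1074, 0.1519]
orientation: [0.002, 0.692, 0.722, 0.002]
wrist_force: [0.7, -0.2, -0.0]
finger_gap: 0.0513
```

```bash
python3 -c "
from h import *
snap('wrist','g4.png'); plan(cr(0,-19),.15,CY)"
```

```text
yaw 0.0428 tilt [ 6.2e-03  4.0e-04 -1.0e+00] pos [0.4443 0.1074 0.1526]
need rows-units [ 1.675 -7.974 -0.066] turn -3.737
```

View pics/g4.png

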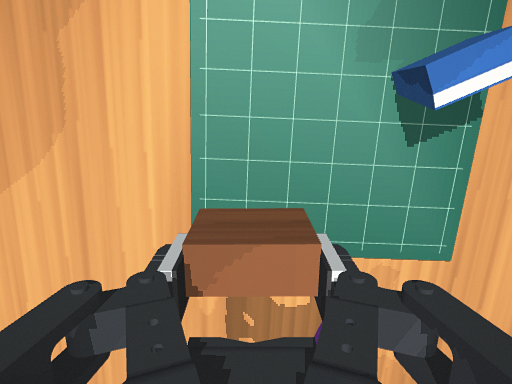

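Emit:
move_arm:
  commands:
    - [[0.17, -0.8, 0], [0, 0, -0.375], -1]
    - [[0.17, -0.8, 0], [0, 0, -0.375], -1]
    - [[0.17, -0.8, 0], [0, 0, -0.375], -1]
    - [[0.17, -0.8, 0], [0, 0, -0.375], -1]
    - [[0.17, -0.8, 0], [0, 0, -0.375], -1]

```text
clock: 30.55
tcp_pos: [0.4758, -0.0539, 0.148]
orientation: [-0.0, 0.781, 0.625, -0.0]
wrist_force: [0.6, 1.2, -1.3]
finger_gap: 0.0516
```

Emit:
move_arm:
  commands:
    - [[0.17, -0.8, 0], [0, 0, -0.375], -1]
    - [[0.17, -0.8, 0], [0, 0, -0.375], -1]
    - [[0.17, -0.8, 0], [0, 0, -0.375], -1]
    - [[0.17, -0.8, 0], [0, 0, -0.375], -1]
    - [[0.17, -0.8, -0.2], [0, 0, -0.36], -1]

```text
clock: 31.05
tcp_pos: [0.5106, -0.2143, 0.1408]
orientation: [0.0, 0.855, 0.518, 0.0]
wrist_force: [0.3, 0.0, 0.1]
finger_gap: 0.0514
```

Emit:
move_arm:
  commands:
    - [[0, 0, -0.5], [0, 0, 0], -1]
    - [[0, 0, -0.3], [0, 0, 0], -1]
    - [[0, 0, 0], [0, 0, 0], -1]
    - [[0, 0, 0], [0, 0, 0], -1]

```text
clock: 31.45
tcp_pos: [0.5096, -0.2118, 0.1083]
orientation: [-0.001, 0.854, 0.52, -0.0]
wrist_force: [0.1, 0.3, 0.3]
finger_gap: 0.0514
```

```bash
python3 -c "
from h import *
incr(); plan(cr(0,-19),.055,CY)"
```

```text
cradle xy [ -1.35 -20.  ] z 0.1083 dyaw 0.001 F [0.1 0.3 0.3]
yaw -0.478 tilt [-1.4e-03  9.0e-04 -1.0e+00] pos [ 0.5096 -0.2118  0.1083]
need rows-units [ 0.041  0.007 -1.333] turn -0.007
```

Emit:
move_arm:
  commands:
    - [[0.03, 0, -0.4], [0, 0, -0.01], -1]
    - [[0, 0, -0.4], [0, 0, 0], -1]
    - [[0, 0, -0.35], [0, 0, 0], -1]
    - [[0, 0, -0.2], [0, 0, 0], -1]
    - [[0, 0, 0], [0, 0, 0], -1]

```text
clock: 31.95
tcp_pos: [0.511, -0.212, 0.0544]
orientation: [-0.0, 0.855, 0.519, -0.0]
wrist_force: [-0.3, 0.4, -0.8]
finger_gap: 0.0511
```

```bash
python3 -c "
from h import *
incr();snap('wrist','p24.png')"
```

```text
cradle xy [  0.02 -19.53] z 0.0544 dyaw -0.0004 F [-0.3  0.4 -0.8]
```

View pics/p24.png

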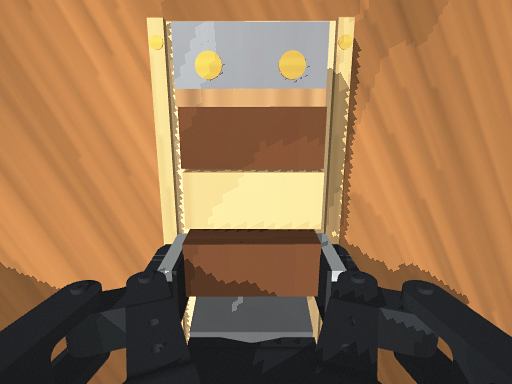

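Emit:
move_arm:
  commands:
    - [[0, 0, -0.09], [0, 0, 0], -1]
    - [[0, 0, 0], [0, 0, 0], -1]
    - [[0.023, 0.045, 0], [0, 0, 0], -1]
    - [[0.018, 0.034, 0], [0, 0, 0], -1]
    - [[0, 0, 0], [0, 0, 0], -1]

```text
clock: 32.5
tcp_pos: [0.5132, -0.2096, 0.0514]
orientation: [0.0, 0.855, 0.519, 0.0]
wrist_force: [0.3, 0.7, -0.2]
finger_gap: 0.0516
```

```bash
python3 -c "
from h import *
incr()"
```

```text
cradle xy [  0.84 -16.31] z 0.0514 dyaw -0.0011 F [ 0.3  0.7 -0.2]
```

Emit:
move_arm:
  commands:
    - [[-0.012, 0.03, -0.03], [0, 0, 0], -1]
    - [[0.01, 0.02, 0], [0, 0, 0], -1]
    - [[0, 0, 0], [0, 0, 0], -1]

```text
clock: 32.8
tcp_pos: [0.5128, -0.2075, 0.0498]
orientation: [-0.0, 0.855, 0.519, -0.0]
wrist_force: [-1.1, 1.0, -0.5]
finger_gap: 0.0512
```

```bash
python3 -c "
from h import *
incr()"
```

```text
cradle xy [ -0.46 -14.7 ] z 0.0498 dyaw -0.0013 F [-1.1  1.  -0.5]
```

Emit:
move_arm:
  commands:
    - [[0.016, 0.025, -0.015], [0, 0, 0], -1]
    - [[0, 0, 0], [0, 0, 0], -1]

```text
clock: 33.0
tcp_pos: [0.5136, -0.207, 0.0497]
orientation: [0.0, 0.855, 0.519, -0.0]
wrist_force: [-2.2, -1.3, 3.9]
finger_gap: 0.0513
```

```bash
python3 -c "
from h import *
incr();snap('wrist','p25.png')"
```

```text
cradle xy [ -0.03 -13.86] z 0.0497 dyaw -0.0016 F [-2.2 -1.3  3.9]
```

View pics/p25.png

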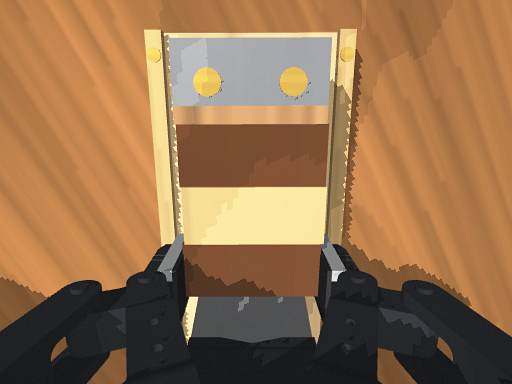

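Emit:
move_arm:
  commands:
    - [[0, 0, 0], [0, 0, 0], 0.5]
    - [[0, 0, 0], [0, 0, 0], 0.5]
    - [[0, 0, 0], [0, 0, 0], 0.5]

```text
clock: 33.35
tcp_pos: [0.5135, -0.2065, 0.0491]
orientation: [-0.0, 0.855, 0.519, 0.0]
wrist_force: [0.4, -0.8, -0.5]
finger_gap: 0.0638
```

Emit:
move_arm:
  commands:
    - [[0, 0, 0.3], [0, 0, 0], 0.5]
    - [[0, 0, 0.7], [0, 0, 0], 0.5]
    - [[0, 0, 0.9], [0, 0, 0], 0.5]
    - [[0, 0, 0.8], [0, 0, 0], 0.7]
    - [[0, 0, 0], [0, 0, 0], 1]

```text
clock: 33.85
tcp_pos: [0.5164, -0.2082, 0.1632]
orientation: [0.004, 0.855, 0.519, 0.002]
wrist_force: [0.5, -0.3, 0.6]
finger_gap: 0.0846
```

```bash
python3 - <<'E'
from h import *
d=dict(np.load('pics/w1.npz')); from numpy import *
im=cv2.medianBlur(d['frame'],3).astype(int)
# wedge outline on top: union of blue-top & stripe hulls
a=face(d,np.array((495,282))/1.5625,.055,35); b=face(d,np.array((505,300))/1.5625,.055,50)
T=wristT(d);P=np.array([toz(d['mtx'],T,p,.055)[:2]*1e3 for p in np.vstack([a[3],b[3]])])
r=cv2.minAreaRect(P.astype(np.float32));print(r)
snap('wrist','p26.png')
E
```

```text
((582.3303833007812, 202.35345458984375), (61.350059509277344, 27.43755531311035), 25.864946365356445)
```

View pics/p26.png

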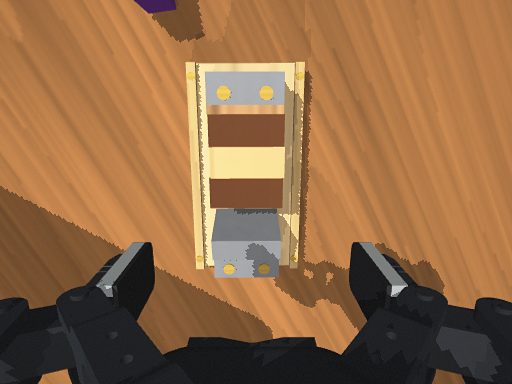

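The row is square and aligned with the fence. Now the wedge.

Emit:
move_arm:
  commands:
    - [[0.13, 0.86, 0], [0, 0, 0.55], 1]
    - [[0.13, 0.86, 0], [0, 0, 0.55], 1]
    - [[0.13, 0.86, 0], [0, 0, 0.55], 1]
    - [[0.13, 0.86, 0], [0, 0, 0.55], 1]
    - [[0.13, 0.86, 0], [0, 0, 0.55], 1]

```text
clock: 34.4
tcp_pos: [0.5389, -0.0332, 0.1565]
orientation: [-0.001, 0.739, 0.673, -0.0]
wrist_force: [0.1, 0.9, -0.6]
finger_gap: 0.0852
```

Emit:
move_arm:
  commands:
    - [[0.13, 0.86, 0], [0, 0, 0.55], 1]
    - [[0.13, 0.86, 0], [0, 0, 0.55], 1]
    - [[0.13, 0.86, 0], [0, 0, 0.55], 1]
    - [[0.13, 0.86, 0], [0, 0, 0.55], 1]
    - [[0.13, 0.86, 0], [0, 0, 0.55], 1]

```text
clock: 34.9
tcp_pos: [0.5649, 0.1387, 0.1564]
orientation: [-0.001, 0.597, 0.802, -0.001]
wrist_force: [0.4, 0.0, -0.8]
finger_gap: 0.0853
```

Emit:
move_arm:
  commands:
    - [[0.13, 0.86, 0], [0, 0, 0.55], 1]
    - [[0.13, 0.8, -0.2], [0, 0, 0.55], 1]
    - [[0, 0, -0.3], [0, 0, 0], 1]
    - [[0, 0, 0], [0, 0, 0], 1]
    - [[0, 0, 0], [0, 0, 0], 1]

```text
clock: 35.4
tcp_pos: [0.575, 0.2029, 0.1363]
orientation: [-0.001, 0.536, 0.844, -0.001]
wrist_force: [-0.2, -0.1, 1.0]
finger_gap: 0.0854
```

```bash
python3 -c "
from h import *
plan((.5815,.2041),.037,.4515);snap('wrist','p27.png')"
```

```text
yaw 0.4401 tilt [-2.5e-03 -8.0e-04 -1.0e+00] pos [0.575  0.2029 0.1363]
need rows-units [ 0.163  0.03  -2.483] turn 0.082
```

View pics/p27.png

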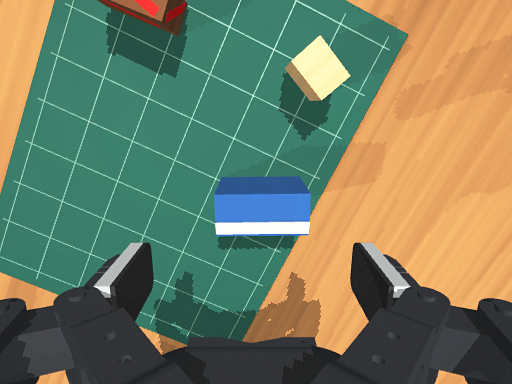

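```bash
python3 -c "
from h import *
d=dict(np.load('pics/p27.npz'));f=d['frame'];T=wristT(d)
print([(r,f[r,262].tolist()) for r in range(174,182)],[(r,f[r,262].tolist()) for r in range(190,242)])
held('p27.npz',[193.5,221.5,234.5],262,.1363-.055)
held('p27.npz',[215],214.5,.1363-.055);held('p27.npz',[215],310.5,.1363-.055)
"
```

```text
[(174, [55, 118, 100]), (175, [57, 118, 100]), (176, [48, 101, 102]), (177, [47, 84, 144]), (178, [43, 85, 138]), (179, [44, 85, 138]), (180, [45, 86, 140]), (181, [46, 87, 144])] [(190, [45, 86, 140]), (191, [43, 84, 138]), (192, [44, 83, 138]), (193, [49, 90, 148]), (194, [64, 123, 208]), (195, [72, 133, 222]), (196, [69, 131, 220]), (197, [69, 130, 219]), (198, [69, 131, 220]), (199, [69, 131, 219]), (200, [69, 131, 219]), (201, [70, 132, 220]), (202, [69, 130, 219]), (203, [69, 131, 219]), (204, [66, 129, 218]), (205, [71, 132, 220]), (206, [69, 131, 219]), (207, [68, 131, 219]), (208, [70, 132, 220]), (209, [68, 130, 219]), (210, [69, 133, 219]), (211, [68, 132, 219]), (212, [69, 132, 219]), (213, [69, 133, 220]), (214, [69, 133, 220]), (215, [68, 132, 219]), (216, [68, 131, 219]), (217, [68, 133, 219]), (218, [69, 132, 219]), (219, [67, 131, 219]), (220, [65, 127, 216]), (221, [79, 129, 208]), (222, [209, 222, 232]), (223, [255, 255, 255]), (224, [255, 255, 254]), (225, [255, 254, 253]), (226, [255, 254, 253]), (227, [255, 254, 253]), (228, [255, 254, 253]), (229, [255, 254, 253]), (230, [255, 254, 253]), (231, [255, 255, 253]), (232, [255, 255, 254]), (233, [255, 255, 255]), (234, [49, 110, 203]), (235, [61, 117, 203]), (236, [38, 80, 60]), (237, [36, 81, 68]), (238, [37, 82, 70]), (239, [37, 83, 71]), (240, [39, 83, 72]), (241, [36, 82, 67])]
193.5 [10.3  6.5 81.3]
221.5 [-8.8  6.7 81.3]
234.5 [-17.9   6.8  81.3]
215 [ -4.3 -24.3  81.3]
215 [-4.2 38.3 81.3]
```

Emit:
move_arm:
  commands:
    - [[0.17, 0.02, -0.5], [0, 0, 0.06], 1]
    - [[0, 0, -0.6], [0, 0, 0], 1]
    - [[0, 0, -0.6], [0, 0, 0], 1]
    - [[0, 0, -0.5], [0, 0, 0], 1]
    - [[0, 0, -0.2], [0, 0, 0], 1]

```text
clock: 35.95
tcp_pos: [0.5817, 0.203, 0.0398]
orientation: [-0.001, 0.533, 0.846, -0.001]
wrist_force: [-0.8, -0.2, -0.1]
finger_gap: 0.0854
```

Emit:
move_arm:
  commands:
    - [[0, 0, 0], [0, 0, 0], 1]

```text
clock: 36.05
tcp_pos: [0.5821, 0.2034, 0.0406]
orientation: [-0.001, 0.532, 0.847, -0.001]
wrist_force: [-0.3, 0.0, 0.3]
finger_gap: 0.0858
```

```bash
python3 -c "
from h import *
plan((.5822,.2033),.037,.4515);snap('wrist','p28.png')"
```

```text
yaw 0.448 tilt [-1.9e-03 -4.0e-04 -1.0e+00] pos [0.5821 0.2034 0.0406]
need rows-units [ 0.002 -0.004 -0.091] turn 0.025
```

View pics/p28.png

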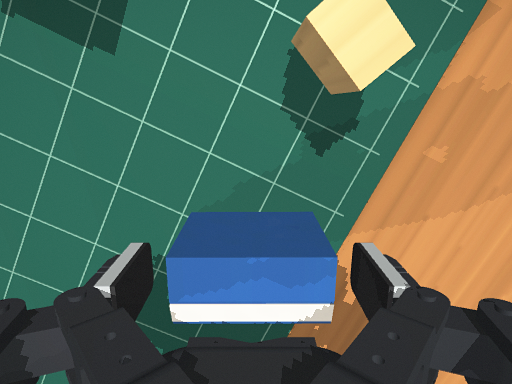

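Emit:
move_arm:
  commands:
    - [[0, 0, -0.07], [0, 0, 0.02], 1]
    - [[0, 0, 0], [0, 0, 0], -1]
    - [[0, 0, 0], [0, 0, 0], -1]
    - [[0, 0, 0], [0, 0, 0], -1]
  newtons: 60

```text
clock: 36.5
tcp_pos: [0.5836, 0.2047, 0.0397]
orientation: [0.001, 0.53, 0.848, 0.001]
wrist_force: [0.5, -0.7, 4.4]
finger_gap: 0.0611
```

```bash
python3 -c "
from h import *
plan((.5822,.2033),.037,.4515)"
```

```text
yaw 0.4524 tilt [ 2.2e-03  4.0e-04 -1.0e+00] pos [0.5836 0.2047 0.0397]
need rows-units [-0.036 -0.036 -0.068] turn -0.007
```

Emit:
move_arm:
  commands:
    - [[0, 0, 0.3], [0, 0, 0], -1]
    - [[0, 0, 0.7], [0, 0, 0], -1]
    - [[0, 0, 0.9], [0, 0, 0], -1]
    - [[0, 0, 0.9], [0, 0, 0], -1]
    - [[0, 0, 0.4], [0, 0, 0], -1]

```text
clock: 37.0
tcp_pos: [0.5842, 0.205, 0.1713]
orientation: [0.002, 0.53, 0.848, 0.002]
wrist_force: [1.7, 0.6, -0.7]
finger_gap: 0.061
```

```bash
python3 -c "
from h import *
snap('wrist','g5.png'); plan(cr(0,-33),.15,CY)"
```

```text
yaw 0.4526 tilt [ 0.008   0.0017 -1.    ] pos [0.585  0.2052 0.1729]
need rows-units [ -2.006 -10.729  -0.573] turn -6.672
```

View pics/g5.png

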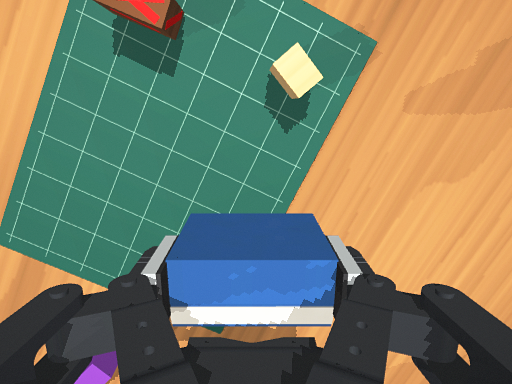

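```bash
python3 -c "
from h import *
f=dict(np.load('pics/g5.npz'))['frame']
print([(r,f[r,255].tolist()) for r in range(254,266,1)]);print([(r,f[r,235].tolist()) for r in range(300,330,2)])
held('g5.npz',[259.5,325.5],253,-.0153)
"
```

```text
[(254, [45, 84, 138]), (255, [46, 85, 139]), (256, [43, 83, 137]), (257, [45, 84, 139]), (258, [44, 84, 139]), (259, [46, 85, 142]), (260, [59, 113, 190]), (261, [63, 118, 199]), (262, [64, 119, 199]), (263, [63, 117, 197]), (264, [62, 117, 197]), (265, [60, 116, 197])]
[(300, [66, 128, 214]), (302, [68, 130, 216]), (304, [63, 120, 204]), (306, [143, 168, 213]), (308, [255, 255, 254]), (310, [254, 254, 252]), (312, [254, 254, 252]), (314, [254, 254, 252]), (316, [254, 254, 252]), (318, [254, 254, 251]), (320, [254, 254, 252]), (322, [255, 255, 253]), (324, [113, 156, 217]), (326, [105, 93, 95]), (328, [157, 107, 62])]
259.5 [ 12.4   0.3 -15.3]
325.5 [-15.    0.4 -15.3]
```

Emit:
move_arm:
  commands:
    - [[-0.16, -0.83, 0], [0, 0, -0.51], -1]
    - [[-0.16, -0.83, 0], [0, 0, -0.51], -1]
    - [[-0.16, -0.83, 0], [0, 0, -0.51], -1]
    - [[-0.16, -0.83, 0], [0, 0, -0.51], -1]
    - [[-0.16, -0.83, 0], [0, 0, -0.51], -1]

```text
clock: 37.55
tcp_pos: [0.5498, 0.0375, 0.1662]
orientation: [-0.0, 0.673, 0.739, -0.0]
wrist_force: [1.3, 1.3, -1.2]
finger_gap: 0.0611
```

Emit:
move_arm:
  commands:
    - [[-0.16, -0.83, 0], [0, 0, -0.51], -1]
    - [[-0.16, -0.83, 0], [0, 0, -0.51], -1]
    - [[-0.16, -0.83, 0], [0, 0, -0.51], -1]
    - [[-0.16, -0.83, 0], [0, 0, -0.51], -1]
    - [[-0.16, -0.83, 0], [0, 0, -0.51], -1]

```text
clock: 38.05
tcp_pos: [0.5179, -0.1285, 0.1662]
orientation: [-0.0, 0.794, 0.608, -0.0]
wrist_force: [-0.1, 0.7, -0.7]
finger_gap: 0.0612
```

Emit:
move_arm:
  commands:
    - [[-0.15, -0.83, 0], [0, 0, -0.52], -1]
    - [[-0.15, -0.83, 0], [0, 0, -0.52], -1]
    - [[-0.15, -0.83, 0], [0, 0, -0.5], -1]
    - [[0, 0, -0.3], [0, 0, 0], -1]
    - [[0, 0, 0], [0, 0, 0], -1]

```text
clock: 38.55
tcp_pos: [0.4993, -0.2268, 0.1526]
orientation: [-0.002, 0.854, 0.52, -0.001]
wrist_force: [-0.3, 0.5, -0.8]
finger_gap: 0.061
```

Emit:
move_arm:
  commands:
    - [[0, 0, 0], [0, 0, 0], -1]
    - [[0, 0, 0], [0, 0, 0], -1]

```text
clock: 38.75
tcp_pos: [0.5008, -0.2259, 0.1545]
orientation: [-0.0, 0.853, 0.522, -0.0]
wrist_force: [-0.8, 0.2, -0.9]
finger_gap: 0.061
```

```bash
python3 -c "
from h import *
incr();plan(cr(0,-37),.105,CY);snap('wrist','p29.png')"
```

```text
cradle xy [ -2.65 -36.51] z 0.1545 dyaw 0.006 F [-0.8  0.2 -0.9]
yaw -0.473 tilt [-3.e-04  4.e-04 -1.e+00] pos [ 0.5008 -0.2259  0.1545]
need rows-units [ 0.053 -0.041 -1.239] turn -0.043
```

View pics/p29.png

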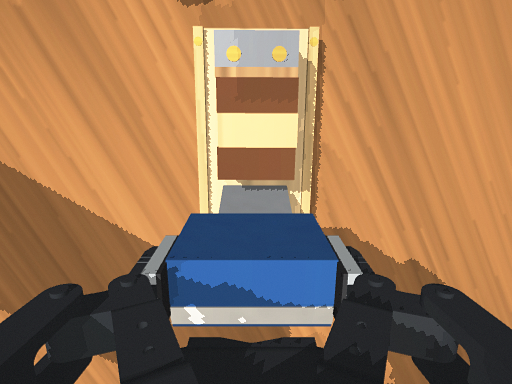

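Emit:
move_arm:
  commands:
    - [[0.05, -0.03, -0.4], [0, 0, -0.04], -1]
    - [[0, 0, -0.4], [0, 0, 0], -1]
    - [[0, 0, -0.4], [0, 0, 0], -1]
    - [[0, 0, 0], [0, 0, 0], -1]
    - [[0, 0, 0], [0, 0, 0], -1]

```text
clock: 39.3
tcp_pos: [0.5029, -0.2276, 0.1069]
orientation: [-0.0, 0.855, 0.519, -0.0]
wrist_force: [0.0, 0.3, -0.1]
finger_gap: 0.0612
```

```bash
python3 -c "
from h import *
incr();plan(cr(0,-37),.085,CY);snap('wrist','p30.png')"
```

```text
cradle xy [  0.04 -37.1 ] z 0.1069 dyaw -0.0003 F [ 0.   0.3 -0.1]
yaw -0.4793 tilt [-1.e-04  1.e-04 -1.e+00] pos [ 0.5029 -0.2276  0.1069]
need rows-units [ 0.     0.003 -0.547] turn 0.002
```

View pics/p30.png

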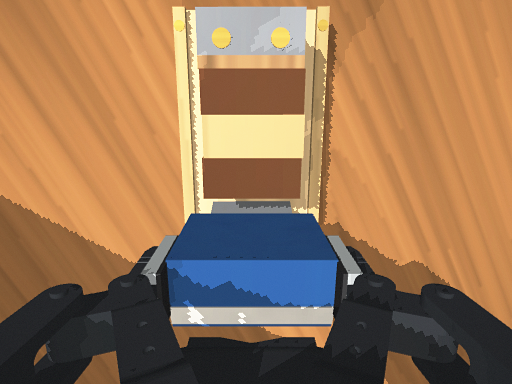

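Emit:
move_arm:
  commands:
    - [[0, 0, -0.2], [0, 0, 0], -1]
    - [[0, 0, -0.15], [0, 0, 0], -1]
    - [[0, 0, -0.1], [0, 0, 0], -1]
    - [[0, 0, 0], [0, 0, 0], -1]

```text
clock: 39.75
tcp_pos: [0.5022, -0.228, 0.0877]
orientation: [-0.001, 0.855, 0.519, -0.0]
wrist_force: [0.0, 0.8, 0.2]
finger_gap: 0.0611
```

```bash
python3 -c "
from h import *
incr();snap('wrist','p31.png')"
```

```text
cradle xy [ -0.45 -37.74] z 0.0877 dyaw -0.0015 F [0.  0.8 0.2]
```

View pics/p31.png

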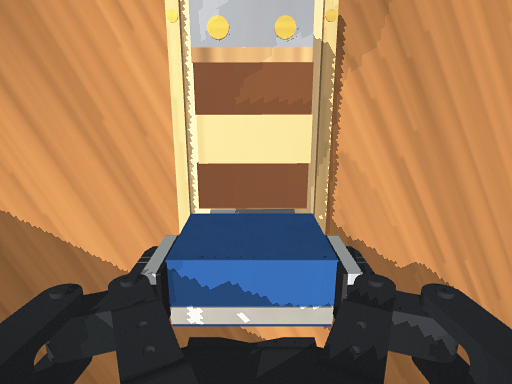

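Emit:
move_arm:
  commands:
    - [[0.023, 0.045, -0.08], [0, 0, 0], -1]
    - [[0, 0, -0.1], [0, 0, 0], -1]
    - [[0, 0, 0], [0, 0, 0], -1]

```text
clock: 40.1
tcp_pos: [0.5034, -0.2262, 0.0807]
orientation: [-0.0, 0.855, 0.519, -0.0]
wrist_force: [0.3, -0.1, -0.7]
finger_gap: 0.0612
```

```bash
python3 -c "
from h import *
incr()"
```

```text
cradle xy [ -0.22 -35.62] z 0.0807 dyaw -0.0012 F [ 0.3 -0.1 -0.7]
```

Emit:
move_arm:
  commands:
    - [[0.012, 0.022, -0.06], [0, 0, 0], -1]
    - [[0, 0, -0.06], [0, 0, 0], -1]
    - [[0, 0, 0], [0, 0, 0], -1]

```text
clock: 40.4
tcp_pos: [0.504, -0.2255, 0.0761]
orientation: [-0.0, 0.855, 0.519, -0.0]
wrist_force: [0.2, 0.0, -0.5]
finger_gap: 0.0613
```

```bash
python3 -c "
from h import *
incr()"
```

```text
cradle xy [ -0.06 -34.69] z 0.0761 dyaw -0.0014 F [ 0.2  0.  -0.5]
```

Emit:
move_arm:
  commands:
    - [[0.01, 0.02, -0.06], [0, 0, 0], -1]
    - [[0, 0, -0.06], [0, 0, 0], -1]
    - [[0, 0, 0], [0, 0, 0], -1]

```text
clock: 40.7
tcp_pos: [0.5043, -0.2246, 0.0713]
orientation: [-0.0, 0.855, 0.519, -0.0]
wrist_force: [-0.2, 0.1, -0.4]
finger_gap: 0.061
```

```bash
python3 -c "
from h import *
incr()"
```

```text
cradle xy [ -0.12 -33.78] z 0.0713 dyaw -0.0014 F [-0.2  0.1 -0.4]
```

Emit:
move_arm:
  commands:
    - [[0.007, 0.012, -0.06], [0, 0, 0], -1]
    - [[0, 0, -0.04], [0, 0, 0], -1]
    - [[0, 0, 0], [0, 0, 0], -1]

```text
clock: 41.0
tcp_pos: [0.505, -0.224, 0.0676]
orientation: [-0.0, 0.855, 0.519, 0.0]
wrist_force: [2.2, 1.3, -1.9]
finger_gap: 0.0611
```

```bash
python3 -c "
from h import *
incr();snap('wrist','p32.png')"
```

```text
cradle xy [  0.22 -32.92] z 0.0676 dyaw -0.001 F [ 2.2  1.3 -1.9]
```

View pics/p32.png

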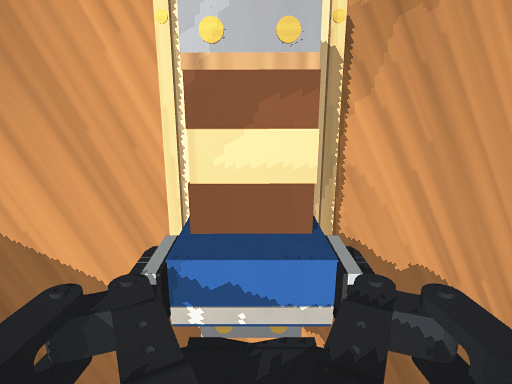

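Emit:
move_arm:
  commands:
    - [[0.004, 0.008, -0.04], [0, 0, 0], -1]
    - [[0, 0, -0.02], [0, 0, 0], -1]
    - [[0, 0, 0], [0, 0, 0], -1]

```text
clock: 41.35
tcp_pos: [0.5054, -0.2237, 0.0656]
orientation: [0.0, 0.855, 0.519, 0.001]
wrist_force: [1.2, 2.9, 1.9]
finger_gap: 0.0609
```

```bash
python3 -c "
from h import *
incr()"
```

```text
cradle xy [  0.41 -32.48] z 0.0656 dyaw -0.0008 F [1.2 2.9 1.9]
```

Emit:
move_arm:
  commands:
    - [[0.003, 0.006, -0.03], [0, 0, 0], -1]
    - [[0, 0, 0], [0, 0, 0], -1]

```text
clock: 41.55
tcp_pos: [0.5056, -0.2236, 0.0646]
orientation: [0.0, 0.855, 0.519, 0.001]
wrist_force: [1.8, 3.7, 4.8]
finger_gap: 0.0615
```

Emit:
move_arm:
  commands:
    - [[0.003, 0.006, -0.03], [0, 0, 0], -1]
    - [[0, 0, 0], [0, 0, 0], -1]

```text
clock: 41.75
tcp_pos: [0.5059, -0.2235, 0.0637]
orientation: [0.001, 0.855, 0.519, 0.001]
wrist_force: [0.8, 4.1, 6.6]
finger_gap: 0.0614
```

```bash
python3 -c "
from h import *
incr()"
```

```text
cradle xy [  0.72 -32.06] z 0.0637 dyaw -0.0007 F [0.8 4.1 6.6]
```

Emit:
move_arm:
  commands:
    - [[0, 0, -0.04], [0, 0, 0], -1]
    - [[0, 0, 0], [0, 0, 0], -1]

```text
clock: 41.95
tcp_pos: [0.5062, -0.2234, 0.0625]
orientation: [0.001, 0.855, 0.519, 0.001]
wrist_force: [0.7, 5.2, 9.5]
finger_gap: 0.0611
```

Emit:
move_arm:
  commands:
    - [[0, 0, -0.04], [0, 0, 0], -1]
    - [[0, 0, 0], [0, 0, 0], -1]

```text
clock: 42.15
tcp_pos: [0.5065, -0.2232, 0.0615]
orientation: [0.001, 0.855, 0.519, 0.001]
wrist_force: [0.8, 6.4, 13.1]
finger_gap: 0.0613
```

Emit:
move_arm:
  commands:
    - [[0, 0, -0.04], [0, 0, 0], -1]
    - [[0, 0, 0], [0, 0, 0], -1]

```text
clock: 42.35
tcp_pos: [0.5068, -0.2231, 0.0607]
orientation: [0.001, 0.855, 0.519, 0.002]
wrist_force: [-0.0, 7.6, 18.3]
finger_gap: 0.0616
```

```bash
python3 -c "
from h import *
incr();snap('wrist','p33.png')"
```

```text
cradle xy [  1.4  -31.32] z 0.0607 dyaw 0.0002 F [-0.   7.6 18.3]
```

View pics/p33.png

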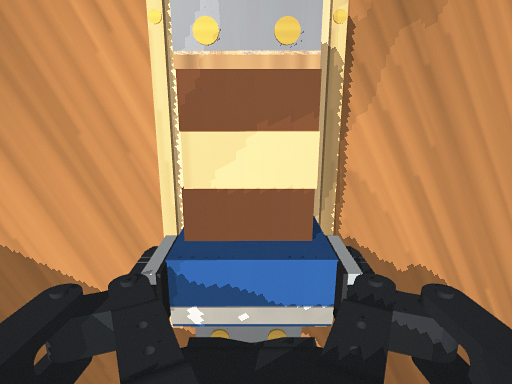

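Emit:
move_arm:
  commands:
    - [[0.012, 0.03, -0.01], [0, 0, 0], -1]
    - [[0, 0, 0], [0, 0, 0], -1]

```text
clock: 42.6
tcp_pos: [0.5069, -0.2231, 0.0603]
orientation: [0.002, 0.855, 0.519, 0.001]
wrist_force: [-2.9, 3.1, 17.7]
finger_gap: 0.0611
```

```bash
python3 -c "
from h import *
incr()"
```

```text
cradle xy [  1.46 -31.23] z 0.0603 dyaw -0.0004 F [-2.9  3.1 17.7]
```

Emit:
move_arm:
  commands:
    - [[0, 0.01, -0.02], [0, 0, 0], -1]
    - [[0, 0, 0], [0, 0, 0], -1]

```text
clock: 42.8
tcp_pos: [0.507, -0.223, 0.0598]
orientation: [0.002, 0.855, 0.519, 0.001]
wrist_force: [-3.4, 2.7, 17.4]
finger_gap: 0.0611
```

```bash
python3 -c "
from h import *
incr()"
```

```text
cradle xy [  1.55 -31.09] z 0.0598 dyaw -0.0006 F [-3.4  2.7 17.4]
```

Emit:
move_arm:
  commands:
    - [[0, 0, -0.025], [0, 0, 0], -1]
    - [[0, 0, 0], [0, 0, 0], -1]

```text
clock: 43.0
tcp_pos: [0.5073, -0.2229, 0.0592]
orientation: [0.002, 0.855, 0.519, 0.001]
wrist_force: [-2.0, 3.6, 21.6]
finger_gap: 0.0611
```

```bash
python3 -c "
from h import *
incr();snap('wrist','p34.png');snap('scene','s34.png')
a=cv2.imread('pics/s34.png')[130:210,190:270];cv2.imwrite('pics/s34c.png',cv2.resize(a,None,fx=7,fy=7,interpolation=cv2.INTER_CUBIC))"
```

```text
cradle xy [  1.71 -30.93] z 0.0592 dyaw -0.0005 F [-2.   3.6 21.6]
```

View pics/p34.png

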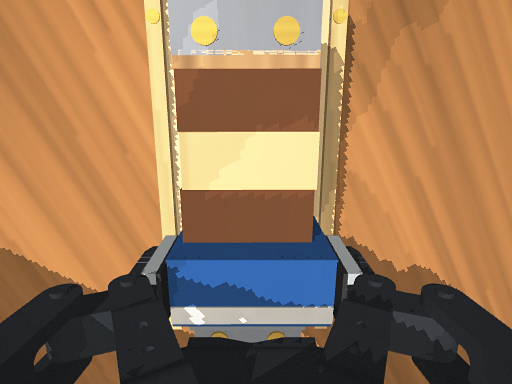

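Emit:
move_arm:
  commands:
    - [[0, 0, 0], [0, 0, 0], 0.85]
    - [[0, 0, 0], [0, 0, 0], 0.85]
    - [[0, 0, 0], [0, 0, 0], 0.85]

```text
clock: 43.4
tcp_pos: [0.5052, -0.222, 0.0554]
orientation: [-0.0, 0.855, 0.518, -0.001]
wrist_force: [-0.0, 0.8, 0.1]
finger_gap: 0.079
```

```bash
python3 -c "
from h import *
incr();snap('wrist','p35.png')"
```

```text
cradle xy [ -0.56 -31.11] z 0.0554 dyaw -0.0019 F [-0.   0.8  0.1]
```

View pics/p35.png

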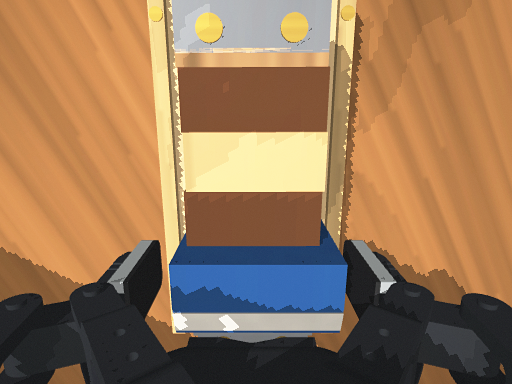

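Emit:
move_arm:
  commands:
    - [[0.02, -0.01, 0.2], [0, 0, 0], 0.95]
    - [[0, 0, 0.5], [0, 0, 0], 1]
    - [[0, 0, 0.8], [0, 0, 0], 1]
    - [[0, 0, 0.9], [0, 0, 0], 1]
    - [[0, 0, 0.9], [0, 0, 0], 1]

```text
clock: 43.95
tcp_pos: [0.5062, -0.2222, 0.1893]
orientation: [-0.0, 0.855, 0.519, -0.0]
wrist_force: [1.5, -0.1, -0.1]
finger_gap: 0.0855
```

Emit:
move_arm:
  commands:
    - [[0.3, 0.6, 0.3], [0, 0, 0], 1]
    - [[0.3, 0.6, 0.3], [0, 0, 0], 1]
    - [[0, 0, 0], [0, 0, 0], 1]
    - [[0, 0, 0], [0, 0, 0], 1]

```text
clock: 44.35
tcp_pos: [0.5307, -0.1741, 0.2123]
orientation: [0.0, 0.855, 0.519, -0.0]
wrist_force: [-0.7, 0.1, -0.7]
finger_gap: 0.0853
```

```bash
python3 - <<'E'
from h import *
incr();snap('wrist','f1.png');c=snap('scene','f2.png')
a=cv2.imread('pics/f2.png')[130:210,190:270];cv2.imwrite('pics/f2c.png',cv2.resize(a,None,fx=7,fy=7,interpolation=cv2.INTER_CUBIC))
d=dict(np.load('pics/f1.npz'));a=cv2.imread('pics/f1.png');cv2.imwrite('pics/f1c.png',cv2.resize(a[70:330,150:350],None,fx=2.3,fy=2.3,interpolation=0))
E
```

```text
cradle xy [ 0.04 23.21] z 0.2123 dyaw -0.0001 F [-0.7  0.1 -0.7]
```

View pics/f1c.png

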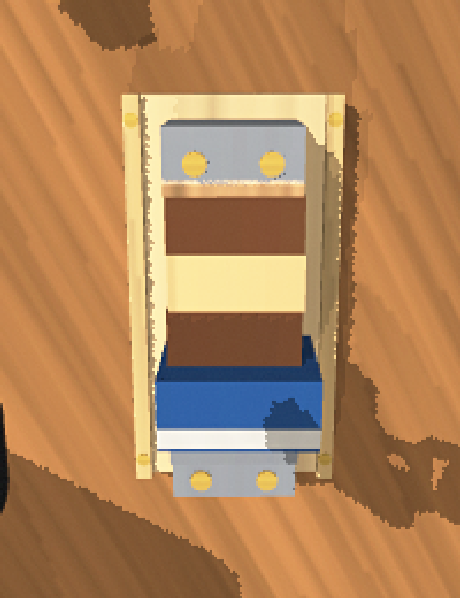

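View pics/f2c.png

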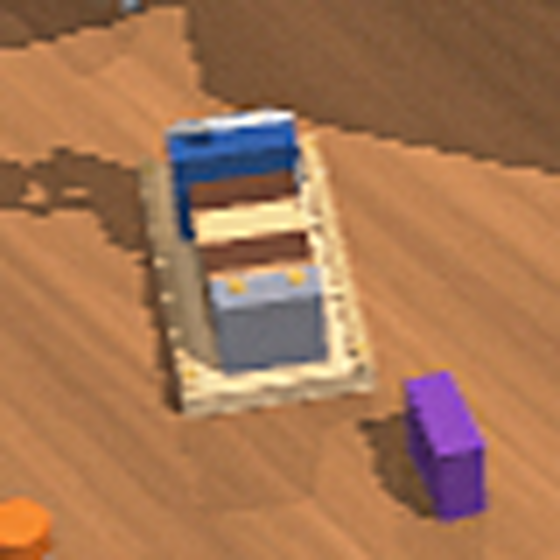

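```bash
python3 - <<'E'
from h import *
d=dict(np.load('pics/f1.npz'));T=wristT(d);K=d['mtx'];c,s=np.cos(CY),np.sin(CY)
def cc(u,v,z):
    p=toz(K,T,(u/2.3+150-.5,v/2.3+70-.5),z)[:2]-CO; return np.round([(c*p[0]+s*p[1])*1e3,(-s*p[0]+c*p[1])*1e3],1)
for n,u,v,z in [('fence UL',162,126,.059),('fence UR',305,124,.059),('dA TL',166,197,.059),('dA TR',304,197,.059),('dA/p L',167,255,.059),('dA/p R',305,255,.059),('p/dB L',167,312,.059),('p/dB R',304,312,.059),('dB BL',167,366,.059),('dB BR',303,366,.059),('lean L',172,497,.059),('lean R',295,497,.059)]:
    print(n,cc(u,v,z))
for z in (.074,.077,.080): print(z,'wedge top',cc(157,381,z),cc(321,381,z),cc(158,450,z),cc(320,450,z))
# wedge length vs height: width 62
E
```

```text
fence UL [-26.1  72. ]
fence UR [24.8 72.7]
dA TL [-25.2  46.6]
dA TR [25.1 46.6]
dA/p L [-25.4  24.9]
dA/p R [26.  24.9]
p/dB L [-25.9   2.6]
p/dB R [26.2  2.6]
dB BL [-26.4 -19.3]
dB BR [ 26.3 -19.3]
lean L [-25.6 -76.2]
lean R [ 24.5 -76.3]
0.074 wedge top [-28.8 -19.3] [ 31.7 -19.3] [-29.1 -47.3] [ 32.1 -47.3]
0.077 wedge top [-28.5 -18. ] [ 31.3 -18. ] [-28.8 -45.7] [ 31.8 -45.8]
0.08 wedge top [-28.1 -16.8] [ 30.9 -16.8] [-28.5 -44.2] [ 31.4 -44.2]
```

```bash
python3 -c "
from h import *
snap('top','f3.png');print(env.get_state()['clock'],job.hand_in())"
```

```text
the job is handed in; nothing more can be done
44.5 None
```

View pics/f3.png

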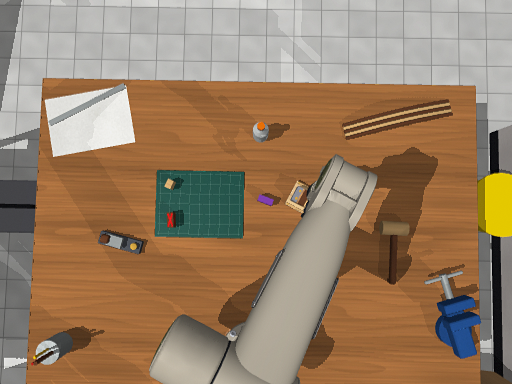

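The three sound blanks stand against the cork fence in the order dark, pale, dark. The blue wedge is pressed in behind them, sloping side to the leaning fence. I handed the job in at 44.5 s, with the gripper open and about 20 cm up.

- **Row:** in the last wrist-camera picture the blanks are touching. Their ends are within about 1 mm of ±26 mm, in line with the fence.
- **Wedge:** I pressed it to a peak of 21.6 N, and it stayed put when I let go. It sits about 1.5 mm off centre in x.
- **Other things:** the last top view shows the crossed blank, short offcut, purple look-alike, glue bottle, plane and mallet where they were. I compared these by eye, not by measurement.

**What went wrong or disagreed:**
- **First release of the pale blank:** it and the first dark turned by about 11°, probably because a fingertip edge caught the dark. I re-gripped both with the pads set back, squared and re-centred them, then carried on.
- **Wedge depth:** I measured its midpoint at about 48 mm in the cradle (arm height and camera agree), deeper than the 51–53 mm given. The row also measures about 1.7 mm further into the cork than nominal. About 1 mm of that may be measuring error along the row; the rest is cork giving under load.

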